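Isolate the bolt-tensioner power pack and open its hatch

ROBOT

A 6-joint arm with a two-finger parallel gripper is mounted at the origin on the work surface. World frame = base frame: x ahead of the robot, y to its left, z up, the work surface at z = 0. Lengths are in m, angles in rad, forces in N, time in s.
With the tool pointing down it reaches from about 0.35 to 0.775 m from the base axis. Payload 5.5 kg.
Tool frame: the origin (TCP) lies at the very end of the fingers, on their centre line; the grasp point (between the pads) lies 19 mm behind it (grip_point_offset is the distance from the TCP to the grasp point, in m); z points along the fingers, y is the direction in which the jaws open and shut (so a half turn about z gives the same grasp; the last joint's range is limited). The gripper opens to 85 mm and grips with 20 to 120 N. Pads are 22 mm wide; open, the fingers measure 114 mm over their backs; the gripper's body (76 mm by 85 mm) begins 54 mm behind the grasp point. The pads swing forward as they close: fully open they stand 13 mm farther back than shut.
Start: joints at [-1.382, 0.313, 0.046, 1.304, 0, 1.431], TCP at [0.186, -0.544, 0.231] pointing down, gripper open.
Joint ranges: [-2.76, 2.76], [-0.86, 1.69], [-1.03, 1.26], [-2.2, 2.34], [-1.47, 1.5], [-3.14, 3.14]. Speed limits (rad/s): [2.57, 2.57, 3.14, 3.14, 3.14, 3.14].

INTERFACE

Orientations are given as a unit quaternion [w, x, y, z].
In Python, from workcell import * gives the robot as it stands.
- The arm moves only by the shell command python3 -m crank 'ROWS' [OPENING] [FORCE]. ROWS is a JSON object of lists of equal length, an entry for each row: "travel": the shift along the tool's x, y, z in units of 40 mm (1.0 is 40 mm), a list of three; "turn": the turn about the tool's z in rad. In form: {"travel": [[x, y, z], ...], "turn": [turn, ...]}. A call has 1 to 5 rows; each row is the pose to reach, as a shift and turn from the pose commanded when the call began, along the tool's axes at that moment; what a row does not reach only later rows make up. A row lasts 1/12 s, in which the tool goes at most 41.7 mm and 7.16 degrees, less where a joint would pass 70% of its speed; a pose out of reach is approached as far as the arm can. A call with a gripper value outside its range is refused whole. OPENING is the finger opening in mm, from 0 to 85.4, set as the call begins (- or left out, the last holds). The fingers move at their own pace and stop on an object; FORCE is the grip in N (left out, the last holds). Time passes only in rows, so rows that repeat a pose let the fingers close. It gives the time, the measured TCP pose, the force and the opening at its end, in the units of the state.
- get_state(): the state, without advancing time (a new reading comes with each control period).
- read_camera(name): name is "scene" or "top" or "wrist"; returns a dict with "image" (384x512x3 uint8, red, green, blue), "K" (3x3 intrinsics, pixels), "R" (3x3) and "t" (3): a world point X has camera coordinates R X + t. Camera axes: x right, y down, z forward; pixel columns grow to the right and rows downward; lengths in m; the calibration is good to about 2 mm. The wrist camera is an equidistant fisheye: a pixel r from the principal point sees the ray r / f radians off the axis. A picture is of the moment at which its call begins. There is no depth.
- hand_in(): hands the job in, once; it reports no verdict.
The state is a dict: "clock": time; "joint_pos": joint angles; "qvel": joint speeds; "tau": joint torques, N m; "tcp_pos": TCP position; "orientation": TCP orientation; "wrist_force": force on the tool from outside, world axes, zero at the start; "ft_torque": the same for the moment, N m; "finger_gap": finger opening in m.
Only numpy, scipy, OpenCV 4.12 (cv2) and the standard library are available. Lean on these libraries where they do the work, as an engineer would, in place of code of your own. Each camera call takes 0.05 s, during which the arm holds its last target. There are 200 camera calls.

TASK

Switch the blue bolt-tensioner power pack off and open its hatch: pull its red locking toggle outward to clear the lock, flip it from leaning towards the robot to leaning away, and let it drop fully home. Only then use the orange-handled slotted driver to give the hatch's brass cam fastener a quarter turn anticlockwise, so that the hatch springs ajar, and stand the driver back upright, fully down, in its wooden stand. Leave the loose bolt, socket and nut where they are.

Things in the scene. Friction and masses are not known exactly. Their poses are not given: they have to be found in the camera images.
- console: the power pack, a fixed blue box 250 mm deep (x) by 310 mm wide (y), top 85 mm above the table; origin on the table under its middle; its x axis points away from the robot side. The toggle stands on its left (+y) half, the hatch lies on its right (-y) half
- toggle_pivot (a point): pivot of the toggle; fixed to the pack. Its frame: z is the normal of the aluminium toggle plate (sloped 10 degrees down towards the robot side; the plate's face lies 5 mm above the pivot along z), y the swing axis, x up the slope and away. Two yellow guard cheeks flank the toggle at y = +-28 to +-33 mm, up to 55 mm above the pivot, 75 mm long in x, so fingers must go in before and behind the bat, closing along the swing direction
- toggle (a joint): lean of the red bat about the pivot's y axis, rad: the bat points along (sin q, 0, cos q) in the frame of toggle_pivot; negative leans towards the robot side. Starts about -0.47 (some 37 degrees from vertical), must end past +0.40 (home at +0.44 to +0.50, about 16 degrees beyond vertical). Stops at +-0.50; unpulled, a cross pin against lock blocks keeps it outside +-0.44
- toggle_pull (a joint): how far the bat is pulled out along its own length, m: 0 home, 0.014 at the stop. A spring of 4 N rising to 7.5 N draws it in. The pin clears the lock from about 0.008; let go between the locks it rests on them, not home
- bat_grip (a point): where to grip the bat: on its centre line 60 mm from the pivot when home (moves out with the pull). The red bat is a flat bar 12 mm thick (along the swing), 28 mm wide (along the swing axis), its red part from 23 to 85 mm from the pivot; the steel cross pin (5 mm thick, 53 mm long) sits 28 mm from the pivot. This frame's z points outward along the bat, y along the swing axis
- cam_slot (a point): centre of the mouth of the slot in the hatch's brass cam fastener head (26 mm by 26 mm, on a 33 mm dark round base, standing 10 mm above the grey hatch); x runs along the slot, z up. Slot 5.6 mm wide, 7 mm deep, open at both ends. The mouth is about 100 mm above the table
- cam (a joint): turn of the fastener, rad, anticlockwise from above: 0 to 0.15 at the start (locked, slot about fore-and-aft), stop at 1.5; the hatch is freed past about 1.0, and must end past 1.2. Takes about 0.03 N m
- hatch (a joint): opening of the grey hatch (180 by 130 mm, hinged on its far edge), rad: 0 shut; once freed a spring lifts it slowly to 0.30 (must end past 0.15). It can be held down with a few newtons
- driver: slotted driver, 121 mm long; origin at the tip of the blade, z up through the handle, x along the blade's width. Blade 16 mm wide (x) by 3 mm thick (y), 14 mm tall; round shaft 8 mm; dark collar 34 mm across at 66 to 71 mm; flat orange handle 36 mm (x) by 18 mm (y) from 71 to 121 mm, so the blade lies parallel to the handle's wide side. 130 g
- driver_grip (a point): the point on the driver's axis in mid handle, 98 mm above the blade's tip
- stand_mouth (a point): centre of the mouth of the square 24 mm through-hole in the wooden stand (fixed block 64 by 64 by 80 mm); x, y parallel to its sides. The driver stands in it with its collar resting on the block's top, so its blade tip is 66 mm below this point
- bolt: short steel hex bolt standing on its head, 42 mm across corners, 67 mm tall; origin at its foot; a bystander
- socket: bright steel socket, 40 mm across, 55 mm tall, standing on the table; origin at its foot; a bystander
- nut: dark steel hex nut, 38 mm across corners, 22 mm tall, on the table; origin at its foot; a bystander

How it is judged:
On the way, in this order (a step that is already met when the one before it is completed fails the run):
1. the bat is pulled outward while still leaning to the robot side (value of joint toggle below -0.3 rad and value of joint toggle_pull above 0.006 m), for 0.05 s.
2. the toggle is home on the far side: flipped over and dropped in (value of joint toggle above 0.4 rad and value of joint toggle_pull below 0.002 m), for 0.2 s.
3. the fastener is turned a quarter turn with the driver's blade in it (value of joint cam above 1.2 rad and distance between driver and cam_slot below 0.014 m), for 0.05 s.
4. the hatch has sprung ajar (value of joint hatch above 0.15 rad), for 0.2 s.
At the end, for the whole second after the job is handed in: toggle leaning away (over 0.40 rad) and home (pull under 2 mm), fastener past 1.2 rad, hatch ajar by over 0.15 rad, driver upright (within 7 degrees) in its stand (within 12 mm of the hole's centre, collar within 4 mm of the top), at rest (all of step 2 and value of joint cam above 1.2 rad and value of joint hatch above 0.15 rad and horizontal distance between driver and stand_mouth below 0.012 m and z of driver_grip in the frame of stand_mouth below 0.036 m and angle between driver's own z axis and vertical below 0.12 rad and linear speed of driver below 0.02 m/s); the robot touches nothing.
It fails at once if the bolt, socket or nut moved by more than 30 mm (distance of any of bolt, socket, nut from where it was at the start of the episode above 0.03 m).
It also fails if it takes over 66 s, if anything falls off the work surface, if the arm or the gripper's body presses on something with over 40 N, if the wrist force passes 120 N, or if a joint passes its speed limit or range.

## Working session

There is one attempt and no reset: what is moved stays moved. The work goes in short steps, Python scripts to look and compute and a shell command to move; the robot and the scene stay as the last step left them, time stands still between calls to the robot, and variables do not carry over. Pictures are saved under pics/ and viewed, about 8 in all and at most 12, crops included, and the job is handed in when it is done.

```bash
ls; mkdir -p pics; python3 - <<'E'
from workcell import *
import cv2
print(get_state())
for n in ("scene","top","wrist"):
    c=read_camera(n); cv2.imwrite(f"pics/{n}0.png",c["image"][:,:,::-1]); print(n,c["K"],c["R"],c["t"])
a=cv2.imread("pics/scene0.png");b=cv2.imread("pics/top0.png")
E
```

```text
pics
{'clock': 0.0, 'joint_pos': array([-1.38160855e+00,  3.13966069e-01,  4.49913545e-02,  1.30357431e+00,
        2.37442257e-05,  1.43122593e+00]), 'qvel': array([ 8.94356582e-04,  1.22416384e-03,  6.85089636e-04, -7.54127445e-04,
       -6.38631717e-04, -9.70764512e-05]), 'tau': array([ 9.01628084e-06, -4.80629182e+01,  2.98530918e+01,  1.94419204e-02,
       -7.85575253e-05, -3.06410449e-06]), 'tcp_pos': array([ 0.18556933, -0.54371197,  0.23043344]), 'orientation': array([-8.76373189e-04,  9.86519775e-01,  1.63639746e-01, -9.87037271e-06]), 'wrist_force': array([-0.40389508,  0.19767496, -0.45202986]), 'ft_torque': array([0.00667139, 0.00431875, 0.01100469]), 'finger_gap': 0.08541298632201098}
scene [[423.11929666   0.         254.1422365 ]
 [  0.         423.11929666 193.00215057]
 [  0.           0.           1.        ]] [[ 0.32139088  0.94694359 -0.00239484]
 [ 0.75119165 -0.25649123 -0.60821325]
 [-0.5765579   0.19367521 -0.79377006]] [-0.19435503 -0.37065288  1.5467927 ]
top [[472.97320248   0.         255.18748902]
 [  0.         472.97320248 187.62854035]
 [  0.           0.           1.        ]] [[ 0.01344774 -0.99990733 -0.00212049]
 [-0.99698525 -0.01324631 -0.07645229]
 [ 0.07641711  0.0031422  -0.99707099]] [0.02743104 0.57464235 1.6047784 ]
wrist [[297.31863964   0.         259.20402445]
 [  0.         297.31863964 192.35543674]
 [  0.           0.           1.        ]] [[ 3.22931595e-01 -9.46421943e-01 -8.31829263e-04]
 [-9.11224943e-01 -3.11159142e-01  2.69905710e-01]
 [-2.55703518e-01 -8.64030979e-02 -9.62886398e-01]] [-0.57496643 -0.03470511  0.37823125]
```

View pics/top0.png

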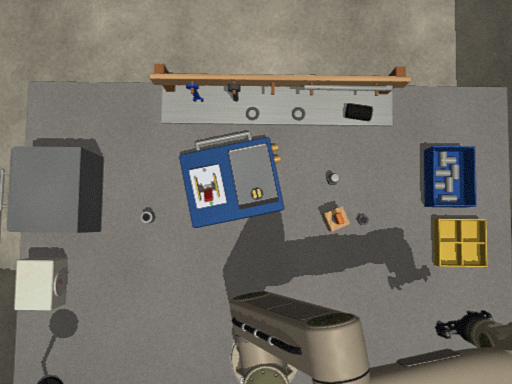

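View pics/scene0.png

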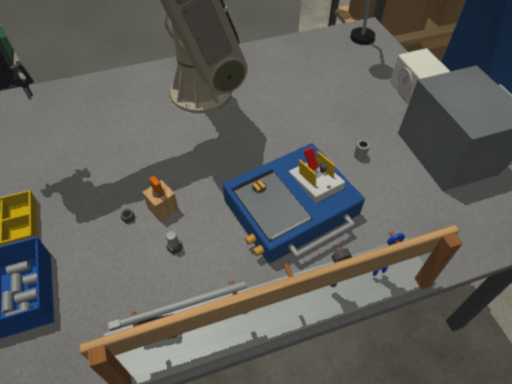

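Top view: the pack is centred at about (232,180) px, with the toggle at (208,188) and the cam at (257,193). The driver and stand are at (335,218), the nut at (363,219), and the bystanders at (333,178) and (147,216). Next I'll make an enlarged crop of both views for edges.

```bash
cat > h.py <<'E'
import numpy as np, cv2
from workcell import *
def ray(c,u,v):
    d=np.linalg.inv(c["K"])@[u,v,1.]; R,t=np.array(c["R"]),np.array(c["t"])
    return -R.T@t, R.T@d
def fray(c,u,v):
    K=c["K"]; p=np.array([u-K[0,2],v-K[1,2]]); r=np.hypot(*p); th=r/K[0,0]
    s=np.sin(th)*p/max(r,1e-9); R,t=np.array(c["R"]),np.array(c["t"])
    return -R.T@t, R.T@np.array([s[0],s[1],np.cos(th)])
def onz(c,u,v,z,f=ray):
    o,d=f(c,u,v); return o+d*(z-o[2])/d[2]
def tri(*rays):
    A=np.zeros((3,3));b=np.zeros(3)
    for o,d in rays:
        d=d/np.linalg.norm(d);P=np.eye(3)-np.outer(d,d);A+=P;b+=P@o
    X=np.linalg.solve(A,b); return X,[np.linalg.norm(np.cross(X-o,d/np.linalg.norm(d))) for o,d in rays]
def proj(c,X):
    p=c["K"]@(c["R"]@np.asarray(X)+c["t"]); return p[:2]/p[2]
def fproj(c,X):
    p=c["R"]@np.asarray(X)+c["t"]; th=np.arctan2(np.hypot(*p[:2]),p[2]); q=p[:2]/max(np.hypot(*p[:2]),1e-9)*th*c["K"][0,0]
    return q+[c["K"][0,2],c["K"][1,2]]
E
python3 - <<'E'
from h import *
a=cv2.imread("pics/top0.png");b=cv2.imread("pics/scene0.png")
A=cv2.resize(a[125:235,170:380],None,fx=3.8,fy=3.8,interpolation=cv2.INTER_CUBIC)[:,:798]
B=cv2.resize(b[140:265,110:375],None,fx=3,fy=3,interpolation=cv2.INTER_CUBIC)[:180*2,:798]
print(A.shape,B.shape)
A=cv2.resize(A,None,fx=.75,fy=.75)
cv2.imwrite("pics/z0.png",A);
c=read_camera("top")
im=cv2.cvtColor(c["image"],cv2.COLOR_RGB2HSV)
def cont(m,n):
    cs,_=cv2.findContours(m.astype(np.uint8),cv2.RETR_EXTERNAL,cv2.CHAIN_APPROX_NONE)
    for k in sorted(cs,key=cv2.contourArea)[::-1][:n]:
        print(cv2.contourArea(k),cv2.minAreaRect(k),cv2.boundingRect(k))
H,S,V=im[...,0].astype(int),im[...,1].astype(int),im[...,2].astype(int)
roi=np.zeros(H.shape,bool);roi[130:235,170:380]=1
for nm,m in dict(blue=(H>100)&(H<125)&(S>130)&(V>60),white=(S<40)&(V>170),red=((H<5)|(H>172))&(S>150)&(V>80),yellow=(H>18)&(H<32)&(S>120),wood=(H>5)&(H<18)&(S>70)).items():
    print(nm);cont(m&roi,3)
for z,p in [(.085,(232,180)),(.098,(257,193)),(.08,(335,218)),(.0,(363,219)),(0,(147,216)),(0,(333,180))]: 
    print(p,onz(c,*p,z))
E
```

```text
(418, 798, 3) (360, 795, 3)
blue
6684.5 ((231.00001525878906, 182.0), (74.52413177490234, 92.56681823730469), 78.69007110595703) (180, 138, 104, 90)
white
628.5 ((207.50930786132812, 185.9191131591797), (38.678466796875, 29.871519088745117), 78.11134338378906) (190, 165, 36, 43)
21.0 ((334.5, 177.5), (5.0, 5.0), 90.0) (332, 175, 6, 6)
0.0 ((247.0, 133.0), (2.0, 0.0), 180.0) (246, 133, 3, 1)
red
68.0 ((207.5, 195.0), (12.0, 7.0), 90.0) (204, 189, 8, 13)
yellow
17.5 ((254.0294189453125, 193.61766052246094), (7.518604278564453, 3.152963161468506), 75.96376037597656) (252, 190, 5, 8)
16.0 ((197.42352294921875, 188.9058837890625), (22.34383773803711, 1.7354438304901123), 77.47119140625) (195, 178, 6, 23)
16.0 ((258.5, 192.5), (7.0, 3.0), 90.0) (257, 189, 4, 8)
wood
414.5 ((335.2327880859375, 218.54312133789062), (20.6151123046875, 22.32209587097168), 66.80140686035156) (322, 206, 28, 25)
2.5 ((276.7000427246094, 149.40003967285156), (1.3416407108306885, 3.5777084827423096), 63.43495178222656) (275, 148, 4, 3)
2.0 ((275.5, 156.5), (1.0, 3.0), 90.0) (274, 156, 4, 2)
(232, 180) [0.59370392 0.1120059  0.085     ]
(257, 193) [0.55083604 0.02869642 0.098     ]
(335, 218) [ 0.47279373 -0.22971716  0.08      ]
(363, 219) [ 0.47180633 -0.34003395  0.        ]
(147, 216) [0.47213755 0.40944087 0.        ]
(333, 180) [ 0.60621397 -0.23595256  0.        ]
```

View pics/z0.png

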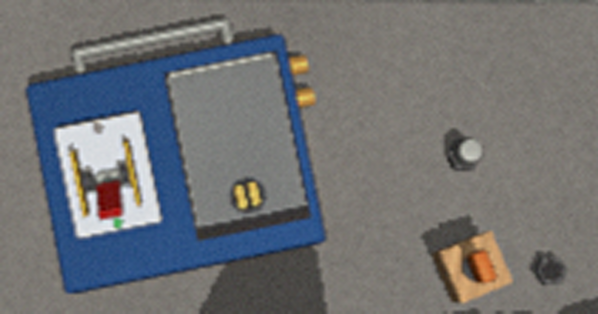

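The crop gives the pack's yaw as about +11.5°, with the bat leaning towards the robot. The slot is roughly fore-and-aft, and the driver's handle is long in the same direction. I'll go above the toggle first, translating and then turning.

```bash
cat > go.py <<'E'
# usage: go.py x y z yaw(tool x, rad): remaining shift in tool units
import sys,numpy as np
from workcell import get_state
from scipy.spatial.transform import Rotation as Ro
def rem(g,yaw=None):
    s=get_state();q=s["orientation"];R=Ro.from_quat([*q[1:],q[0]]).as_matrix()
    d=R.T@(np.array(g)-s["tcp_pos"])/0.04
    y0=np.arctan2(R[1,0],R[0,0])
    print("t",round(float(s["clock"]),2),"tcp",s["tcp_pos"].round(4),"yaw",round(y0,3),"tilt",np.degrees(np.arccos(-R[2,2])).round(2),"j",s["joint_pos"].round(2),"gap",round(float(s["finger_gap"]),4),"F",s["wrist_force"].round(1))
    print("travel",d.round(3),"turn",None if yaw is None else round(-((yaw-y0+np.pi)%(2*np.pi)-np.pi),3))
if __name__=="__main__":
    a=list(map(float,sys.argv[1:])); rem(a[:3],a[3] if len(a)>3 else None)
E
python3 -m crank '{"travel":[[14.5,-14.3,-1],[14.5,-14.3,-1],[14.5,-14.3,-1],[14.5,-14.3,-1],[14.5,-14.3,-1]],"turn":[0,0,0,0,0]}'
python3 go.py .55 .185 .27 1.77
```

```text
clock: 0.62
tcp_pos: [0.279, -0.3563, 0.2413]
orientation: [-0.0, 0.987, 0.163, 0.0]
wrist_force: [1.1, 0.2, 0.4]
finger_gap: 0.0856
t 0.62 tcp [ 0.279  -0.3563  0.2413] yaw 0.328 tilt 0.02 j [-1.08  0.07 -0.23  1.27  0.    1.73] gap 0.0856 F [1.1 0.2 0.4]
travel [ 10.773 -10.629  -0.712] turn -1.442
```

```bash

python3 -m crank '{"travel":[[10.8,-10.6,-0.7],[10.8,-10.6,-0.7],[10.8,-10.6,-0.7],[10.8,-10.6,-0.7],[10.8,-10.6,-0.7]],"turn":[0,0,0,0,0]}' >/dev/null
python3 -m crank '{"travel":[[7.1,-7.0,-0.5],[7.1,-7.0,-0.5],[7.1,-7.0,-0.5],[7.1,-7.0,-0.5],[7.1,-7.0,-0.5]],"turn":[0,0,0,0,0]}' >/dev/null
python3 -m crank '{"travel":[[3.5,-3.4,-0.2],[3.5,-3.4,-0.2],[3.5,-3.4,-0.2],[3.5,-3.4,-0.2],[3.5,-3.4,-0.2]],"turn":[0,0,0,0,0]}' >/dev/null
python3 -m crank '{"travel":[[0,0,0],[0,0,0],[0,0,0],[0,0,0],[0,0,0]],"turn":[-0.12,-0.24,-0.36,-0.48,-0.6]}' >/dev/null
python3 -m crank '{"travel":[[0,0,0],[0,0,0],[0,0,0],[0,0,0],[0,0,0]],"turn":[-0.12,-0.24,-0.36,-0.48,-0.6]}' >/dev/null
python3 -m crank '{"travel":[[0,0,0],[0,0,0],[0,0,0]],"turn":[-0.12,-0.24,-0.24]}' >/dev/null
python3 go.py .55 .185 .27 1.77
```

```text
t 2.95 tcp [0.5537 0.1878 0.2693] yaw 1.772 tilt 0.03 j [ 0.19  0.33  0.16  1.4  -0.    1.56] gap 0.085 F [-0.1  0.2 -0.6]
travel [-0.05  -0.105 -0.018] turn 0.002
```

```bash
python3 - <<'E'
from h import *
c=read_camera("wrist"); im=c["image"]; cv2.imwrite("pics/w1.png",im[:,:,::-1])
import pickle; pickle.dump(c,open("w1.pkl","wb"))
z=cv2.resize(im[:,:,::-1],None,fx=1.5,fy=1.5,interpolation=cv2.INTER_CUBIC); cv2.imwrite("pics/w1z.png",z)
print(-np.array(c["R"]).T@c["t"])
E
```

```text
[0.54006495 0.25475411 0.41183457]
```

View pics/w1z.png

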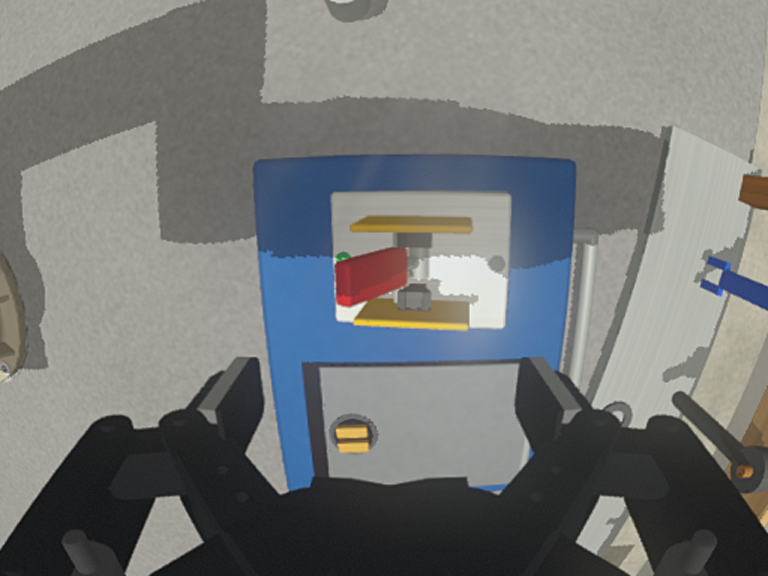

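Wrist view (1.5x): the plate corners are at (332,193), (510,193), (507,328) and (335,327). The cheeks are at rows 218–231 and 306–328, the red bat spans columns 335–408, and the cam is at (353,438). Next I'll extract corners by colour and fit them to the given sizes.

```bash
python3 - <<'E'
from h import *
import pickle
c=pickle.load(open("w1.pkl","rb")); im=c["image"]
hs=cv2.cvtColor(im,cv2.COLOR_RGB2HSV).astype(int);H,S,V=hs[...,0],hs[...,1],hs[...,2]
def polys(m,n,eps):
    m=m.astype(np.uint8); m[230+0:,:]=m[230:,:]
    cs,_=cv2.findContours(m,cv2.RETR_EXTERNAL,cv2.CHAIN_APPROX_NONE)
    for k in sorted(cs,key=cv2.contourArea)[::-1][:n]:
        print(cv2.contourArea(k),cv2.approxPolyDP(k,eps,True)[:,0].tolist())
roi=np.zeros(H.shape,bool);roi[100:330,160:395]=1
print("yellow");polys((H>18)&(H<32)&(S>120)&roi,5,1.5)
print("red");polys(((H<6)|(H>172))&(S>130)&roi,1,2)
print("blue");polys((H>95)&(H<128)&(S>110)&roi,1,4)
pl=((S<40)&(V>120)&roi);pl[:,:215]=0;pl[220:,:]=0;pl[:125]=0;pl[:,345:]=0
print("plate");polys(pl,2,3)
pts=dict(CL=((255,162),.085),CR=((575,160),.085))
for k,((u,v),z) in pts.items(): print(k,onz(c,u/1.5,v/1.5,z,fray))
P=[onz(c,u/1.5,v/1.5,z,fray) for u,v,z in [(332,193,.088),(335,327,.088),(507,328,.112),(510,193,.112)]]
print(np.round(P,4), np.mean(P,0)); print("cam",onz(c,353/1.5,438/1.5,.1,fray))
E
```

```text
yellow
596.5 [[236, 213], [237, 216], [311, 218], [310, 216], [275, 213], [271, 209], [276, 208], [265, 207], [260, 199], [245, 201]]
362.5 [[233, 151], [234, 153], [262, 154], [305, 152], [270, 150], [268, 146], [270, 145], [244, 145]]
117.5 [[244, 286], [243, 284], [225, 285], [224, 289], [225, 291], [243, 291]]
104.0 [[245, 295], [225, 296], [226, 300], [239, 301], [245, 300]]
0.0 [[277, 210]]
red
1118.0 [[263, 169], [255, 167], [226, 174], [225, 201], [234, 203], [269, 189], [269, 179], [266, 183], [261, 178], [264, 177]]
blue
9841.0 [[242, 104], [206, 105], [186, 113], [174, 107], [169, 112], [178, 231], [193, 327], [206, 324], [209, 317], [201, 241], [299, 239], [287, 224], [294, 221], [237, 218], [222, 211], [219, 129], [236, 126]]
plate
5882.5 [[221, 129], [222, 175], [226, 167], [237, 170], [263, 164], [263, 155], [232, 153], [245, 142], [313, 144], [313, 156], [290, 155], [286, 165], [271, 165], [278, 172], [272, 174], [271, 190], [283, 188], [287, 194], [271, 195], [271, 204], [280, 204], [281, 199], [283, 206], [287, 199], [311, 200], [312, 219], [336, 217], [339, 129]]
136.0 [[243, 202], [224, 203], [224, 212], [234, 214]]
CL [0.44170302 0.24027955 0.085     ]
CR [0.67824767 0.29296935 0.085     ]
[[0.5039 0.2274 0.088 ]
 [0.5238 0.1262 0.088 ]
 [0.6486 0.1594 0.112 ]
 [0.6251 0.2549 0.112 ]] [0.57536    0.19197626 0.1       ]
cam [0.55456653 0.03456513 0.1       ]
```

```bash
cat > fit.py <<'E'
from h import *
import pickle
from scipy.optimize import least_squares
from scipy.spatial.transform import Rotation as Ro
c=pickle.load(open("w1.pkl","rb"))
def fr(yaw): return (Ro.from_euler("z",yaw)*Ro.from_euler("y",-np.radians(10))).as_matrix()
px=np.array([(233.3,153),(314.5,153),(236,217),(311.5,218.5),(221.5,129),(339,129),(337,218.5),(222.5,214)])
def pts(p):
    a,b=p[4:]; L=np.array([(-.0375,.028,.055),(.0375,.028,.055),(-.0375,-.033,.055),(.0375,-.033,.055),(-a,b,.005),(a,b,.005),(a,-b,.005),(-a,-b,.005)])
    return L@fr(p[3]).T+p[:3]
f=lambda p:(np.array([fproj(c,x) for x in pts(p)])-px).ravel()
r=least_squares(f,[.575,.19,.095,.217,.06,.05]); print(r.x.round(4)); print(r.fun.reshape(-1,2).round(1).tolist())
R=fr(r.x[3]);p=r.x[:3]
for s,q in ((.060,-.47),(.085,-.47)):
    X=p+R@(s*np.array([np.sin(q),0,np.cos(q)])); print(s,X.round(4),fproj(c,X).round(1))
for w in(.014,-.014):
  for t in(.006,-.006):
    q=-.47;X=p+R@(.085*np.array([np.sin(q),0,np.cos(q)])+t*np.array([np.cos(q),0,-np.sin(q)])+[0,w,0]); print("tip",fproj(c,X).round(1))
E
python3 fit.py
```

```text
[0.5758 0.1932 0.0908 0.2195 0.0647 0.0494]
[[-0.5, 1.0], [-0.1, 2.0], [-0.6, -1.2], [1.0, 0.5], [-1.4, -0.8], [1.0, -0.6], [-0.9, -0.9], [1.6, -0.8]]
0.06 [0.5406 0.1854 0.1388] [244.9 183.1]
0.085 [0.526  0.1821 0.1587] [226.9 188.9]
tip [231.3 174.2]
tip [221.3 172.7]
tip [232.7 205.1]
tip [222.9 202.8]
```

```bash
python3 go.py .5397 .1851 .122 1.790
```

```text
t 3.0 tcp [0.5538 0.1878 0.2693] yaw 1.766 tilt 0.03 j [ 0.19  0.33  0.16  1.4  -0.    1.57] gap 0.0854 F [ 1.1 -0.2 -0.8]
travel [ 2.000e-03 -3.560e-01  3.683e+00] turn -0.024
```

```bash

python3 -m crank '{"travel":[[0,-0.36,0.9],[0,-0.36,1.8],[0,-0.36,2.7],[0,-0.36,3.3],[0,-0.36,3.68]],"turn":[-0.024,-0.024,-0.024,-0.024,-0.024]}' 85
python3 -m crank '{"travel":[[0,0,0],[0,0,0],[0,0,0],[0,0,0],[0,0,0]],"turn":[0,0,0,0,0]}' 20 25
python3 -m crank '{"travel":[[0,0,0],[0,0,0],[0,0,0],[0,0,0],[0,0,0]],"turn":[0,0,0,0,0]}' 5 25
python3 go.py .5397 .1851 .122 1.790
python3 - <<'E'
from h import *
c=read_camera("wrist");cv2.imwrite("pics/w2.png",c["image"][100:340,100:420,::-1].repeat(2,0).repeat(2,1))
E
```

```text
clock: 3.42
tcp_pos: [0.5375, 0.1846, 0.1189]
orientation: [-0.001, 0.626, 0.78, -0.002]
wrist_force: [0.3, 0.1, -0.2]
finger_gap: 0.0852
clock: 3.83
tcp_pos: [0.5418, 0.1854, 0.1256]
orientation: [0.002, 0.625, 0.781, 0.002]
wrist_force: [-5.3, -1.0, 13.6]
finger_gap: 0.0353
clock: 4.25
tcp_pos: [0.5419, 0.1854, 0.1259]
orientation: [0.002, 0.625, 0.781, 0.002]
wrist_force: [-1.9, -0.8, 7.7]
finger_gap: 0.0352
t 4.25 tcp [0.5419 0.1854 0.1259] yaw 1.792 tilt 0.36 j [ 0.19  0.36 -0.16  1.05 -0.    1.54] gap 0.0352 F [-1.9 -0.8  7.7]
travel [ 0.005 -0.055  0.096] turn 0.002
```

View pics/w2.png

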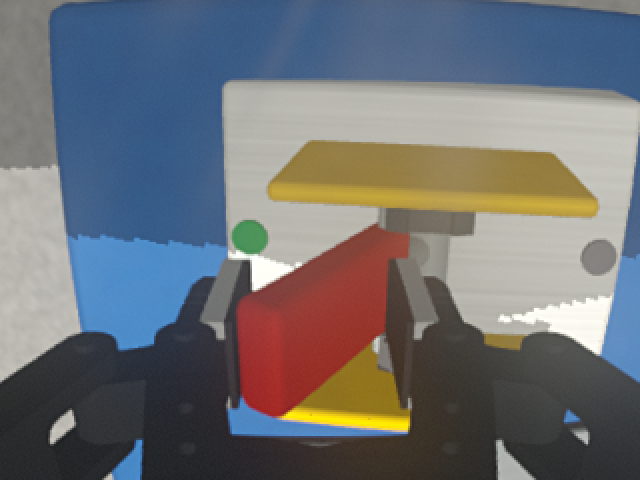

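The bat is gripped as planned, with a gap of 35 mm and the bat tip against the robot-side pad. Now I'll pull along the bat, (−0.6 y, −0.8 z) in tool axes.

```bash

python3 -m crank '{"travel":[[0,-0.03,-0.04],[0,-0.06,-0.08],[0,-0.09,-0.12],[0,-0.11,-0.15],[0,-0.13,-0.18]],"turn":[0,0,0,0,0]}' 5 25
python3 -m crank '{"travel":[[0,-0.02,-0.03],[0,-0.04,-0.06],[0,-0.06,-0.09],[0,-0.08,-0.12],[0,-0.08,-0.12]],"turn":[0,0,0,0,0]}' 5 25
python3 - <<'E'
from h import *
c=read_camera("wrist");cv2.imwrite("pics/w3.png",c["image"][100:340,100:420,::-1].repeat(2,0).repeat(2,1))
E
```

```text
clock: 4.72
tcp_pos: [0.5402, 0.185, 0.1311]
orientation: [0.003, 0.625, 0.781, 0.004]
wrist_force: [13.1, 3.1, -12.3]
finger_gap: 0.0321
clock: 5.13
tcp_pos: [0.5381, 0.1844, 0.1378]
orientation: [0.004, 0.625, 0.781, 0.005]
wrist_force: [9.4, 3.6, 0.5]
finger_gap: 0.0307
```

View pics/w3.png

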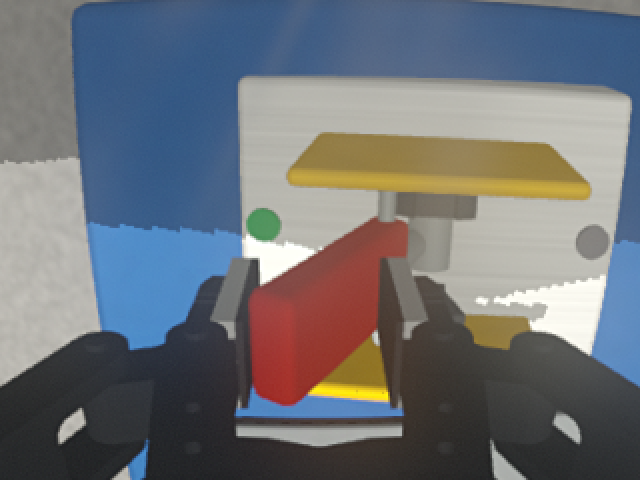

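```bash
cat > bat.py <<'E'
from h import *
from fit import fr
import sys
p=np.array([.5758,.1932,.0908]);R=fr(.2195)
def bat(c,u,v,sh=np.zeros(3)):
    o,d=fray(c,u,v); o=o+sh; o=R.T@(o-p); d=R.T@d; X=o-d*o[1]/d[1]   # swing plane y=0
    return X.round(4), "q",round(np.arctan2(X[0],X[2]),3),"s",round(np.hypot(X[0],X[2]),4)
E
python3 - <<'E' | tail -3
from bat import *
c=read_camera("wrist")
print("now",bat(c,236,272.5))
print("w2",bat(c,230.5,279,np.array([.5419-.5381,.001,.1259-.1378])))
E
python3 go.py .5397 .1851 .122 1.79
```

```text
tip [222.9 202.8]
now (array([-0.035 ,  0.    ,  0.0849]), 'q', np.float64(-0.391), 's', np.float64(0.0918))
w2 (array([-0.0343,  0.    ,  0.0779]), 'q', np.float64(-0.415), 's', np.float64(0.0852))
t 5.23 tcp [0.538  0.1844 0.1378] yaw 1.792 tilt 0.8 j [ 0.19  0.33 -0.16  1.06  0.    1.54] gap 0.0309 F [10.9  3.1 -0.1]
travel [0.007 0.039 0.396] turn 0.002
```

```bash

python3 -m crank '{"travel":[[0,0,0],[0,-0.01,-0.03],[0,-0.02,-0.06],[0,-0.03,-0.09],[0,-0.03,-0.12]],"turn":[0,0,0,0,0]}' 5 45
python3 - <<'E' | tail -1
from h import *
c=read_camera("wrist");cv2.imwrite("pics/w4.png",c["image"][100:340,100:420,::-1].repeat(2,0).repeat(2,1))
import pickle;pickle.dump(c,open("w4.pkl","wb"))
E
python3 go.py .5397 .1851 .122 1.79
```

```text
clock: 5.65
tcp_pos: [0.5399, 0.1847, 0.1442]
orientation: [0.007, 0.625, 0.781, 0.008]
wrist_force: [15.4, 3.3, 0.5]
finger_gap: 0.0268
t 5.7 tcp [0.5399 0.1848 0.1443] yaw 1.792 tilt 1.19 j [ 0.19  0.33 -0.15  1.07  0.    1.54] gap 0.0266 F [15.1  3.2  1.1]
travel [ 0.009 -0.014  0.558] turn 0.002
```

View pics/w4.png

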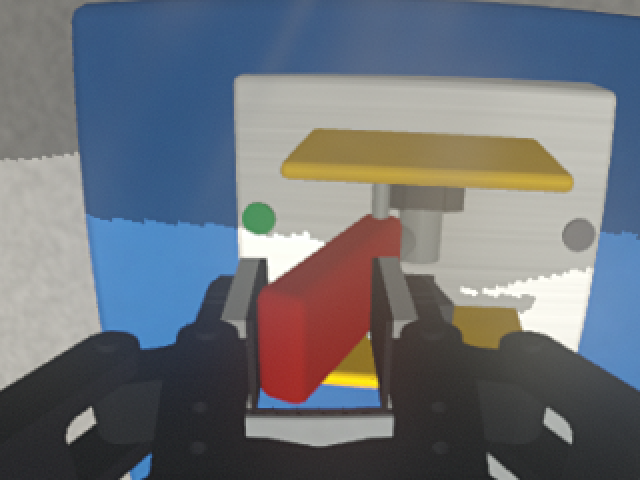

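```bash
python3 - <<'E' | tail -3
from bat import *
import pickle
c=pickle.load(open("w4.pkl","rb"))
print(bat(c,240.5,272.5))
print("robot/+y corner",bat(c,100+258/2,100+290/2))
print("pin top end ray", bat(c,100+381/2,100+200/2))
E
```

```text
(array([-0.0303,  0.    ,  0.0906]), 'q', np.float64(-0.323), 's', np.float64(0.0956))
robot/+y corner (array([-0.042 ,  0.    ,  0.0646]), 'q', np.float64(-0.576), 's', np.float64(0.0771))
pin top end ray (array([-0.0146,  0.    , -0.0196]), 'q', np.float64(-2.503), 's', np.float64(0.0244))
```

Estimated pull is about 10 mm at q≈−0.36, so step 1 is met and the pin is clear of the lock. Now I'll swing it over.

```bash

python3 -m crank '{"travel":[[0,0.2,0],[0,0.4,-0.02],[0,0.6,-0.02],[0,0.8,-0.02],[0,1.0,-0.02]],"turn":[0,0,0,0,0]}' 5 30
python3 -m crank '{"travel":[[0,0.2,0],[0,0.4,0],[0,0.55,0],[0,0.65,0],[0,0.65,0]],"turn":[0,0,0,0,0]}' 5 30
python3 - <<'E' | tail -1
from h import *
c=read_camera("wrist");cv2.imwrite("pics/w5.png",c["image"][100:340,100:420,::-1].repeat(2,0).repeat(2,1))
import pickle;pickle.dump(c,open("w5.pkl","wb"))
E
python3 go.py .605 .1997 .144 1.79
```

```text
clock: 6.12
tcp_pos: [0.5727, 0.1921, 0.1462]
orientation: [0.003, 0.625, 0.781, 0.003]
wrist_force: [-22.6, -5.6, 35.7]
finger_gap: 0.0126
clock: 6.53
tcp_pos: [0.5829, 0.1947, 0.1453]
orientation: [-0.006, 0.625, 0.781, -0.008]
wrist_force: [-37.9, -5.2, 57.7]
finger_gap: 0.0122
t 6.58 tcp [0.5829 0.1946 0.1455] yaw 1.792 tilt 1.11 j [ 0.19  0.44  0.02  1.17 -0.    1.54] gap 0.0118 F [-33.6 -12.2  44.6]
travel [0.003 0.567 0.025] turn 0.002
```

View pics/w5.png

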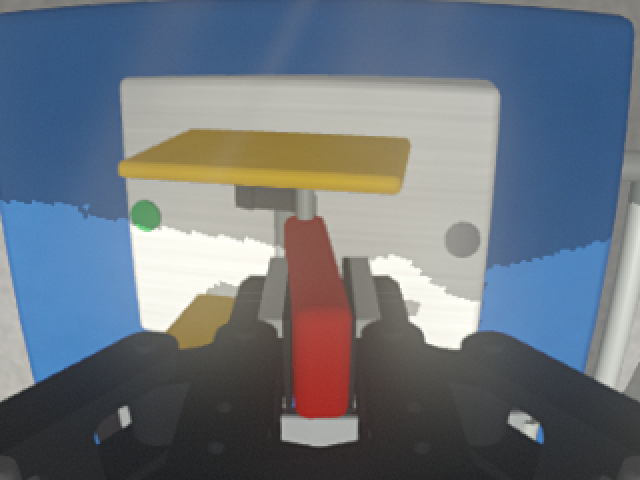

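The bat is now upright (end face near (320,360) crop), clamped flat in the pads with the pin past the block. I'll open a little so the near finger alone pushes it on and the spring drops it in.

```bash

python3 -m crank '{"travel":[[0,-0.3,0],[0,-0.3,0],[0,-0.3,0],[0,-0.2,0],[0,-0.1,0]],"turn":[0,0,0,0,0]}' 32 25
python3 -m crank '{"travel":[[0,0.1,0],[0,0.1,0],[0,0.1,0],[0,0.1,0]],"turn":[0,0,0,0]}' 32
python3 - <<'E' | tail -1
from h import *
c=read_camera("wrist");cv2.imwrite("pics/w6.png",c["image"][100:340,100:420,::-1].repeat(2,0).repeat(2,1))
import pickle;pickle.dump(c,open("w6.pkl","wb"))
E
python3 go.py .605 .1997 .144 1.79
```

```text
clock: 7.0
tcp_pos: [0.5914, 0.1966, 0.14]
orientation: [0.0, 0.624, 0.781, -0.0]
wrist_force: [-3.0, -0.1, 3.5]
finger_gap: 0.0319
clock: 7.33
tcp_pos: [0.595, 0.1974, 0.1394]
orientation: [-0.0, 0.624, 0.781, -0.0]
wrist_force: [-0.4, 0.9, -0.1]
finger_gap: 0.0322
t 7.38 tcp [0.5948 0.1974 0.1395] yaw 1.793 tilt 0.03 j [ 0.19  0.45  0.02  1.14 -0.    1.54] gap 0.0318 F [-0.1  0.1  0.2]
travel [-0.     0.261 -0.112] turn 0.003
```

View pics/w6.png

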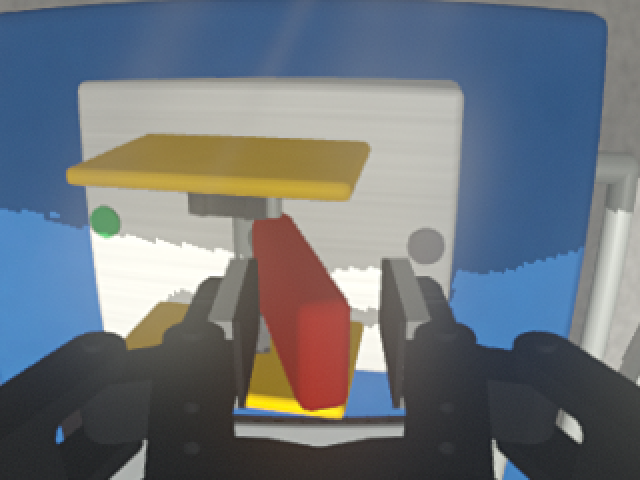

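```bash
python3 - <<'E' | tail -2
from bat import *
import pickle
c=pickle.load(open("w6.pkl","rb"))
print(bat(c,262.5,278.5))
for s in(.085,.093):
  print(s,[fproj(c,p+R@(s*np.array([np.sin(q),0,np.cos(q)]))).round(1).tolist() for q in (.35,.4,.44,.48)])
E
python3 - <<'E' | tail -4
from bat import *
import pickle
c=pickle.load(open("w6.pkl","rb")); im=c["image"]
hs=cv2.cvtColor(im,cv2.COLOR_RGB2HSV).astype(int);H,S,V=hs[...,0],hs[...,1],hs[...,2]
m=(((H<6)|(H>172))&(S>130)).astype(np.uint8)
cs,_=cv2.findContours(m,cv2.RETR_EXTERNAL,cv2.CHAIN_APPROX_NONE);k=max(cs,key=cv2.contourArea);print(cv2.approxPolyDP(k,2,True)[:,0].tolist())
# predicted tip corners for home vs resting on lock
for s,q in((.085,.47),(.085,.44),(.093,.35),(.093,.42)):
  b=np.array([np.sin(q),0,np.cos(q)]);n=np.array([np.cos(q),0,-np.sin(q)])
  print(s,q,[fproj(c,p+R@(s*b+t*n+[0,w,0])).round(0).tolist() for w in(.014,-.014) for t in(-.006,.006)])
E
```

```text
0.085 [[247.6, 278.6], [257.5, 277.6], [265.2, 276.6], [272.8, 275.4]]
0.093 [[250.5, 289.0], [261.9, 287.8], [270.8, 286.5], [279.4, 285.0]]
0.085 0.47 [[258.0, 249.0], [285.0, 245.0], [258.0, 304.0], [283.0, 299.0]]
0.085 0.44 [[251.0, 249.0], [280.0, 246.0], [252.0, 304.0], [278.0, 300.0]]
0.093 0.35 [[234.0, 260.0], [266.0, 257.0], [237.0, 317.0], [265.0, 314.0]]
0.093 0.42 [[252.0, 259.0], [282.0, 255.0], [252.0, 316.0], [279.0, 311.0]]
```

```bash

python3 -m crank '{"travel":[[0,0.05,0],[0,0.1,0]],"turn":[0,0]}' 32
python3 -m crank '{"travel":[[0,0.05,0],[0,0.1,0]],"turn":[0,0]}' 32
python3 -m crank '{"travel":[[0,0.05,0],[0,0.05,0]],"turn":[0,0]}' 32
python3 - <<'E' | tail -1
from h import *
c=read_camera("wrist");cv2.imwrite("pics/w7.png",c["image"][100:340,100:420,::-1].repeat(2,0).repeat(2,1))
import pickle;pickle.dump(c,open("w7.pkl","wb"))
E
python3 - <<'E' | tail -2
from bat import *
import pickle
for f in("w6","w7"):
    c=pickle.load(open(f+".pkl","rb")); im=c["image"]
    hs=cv2.cvtColor(im,cv2.COLOR_RGB2HSV).astype(int);H,S,V=hs[...,0],hs[...,1],hs[...,2]
    m=(((H<6)|(H>172))&(S>130)).astype(np.uint8)
    cs,_=cv2.findContours(m,cv2.RETR_EXTERNAL,cv2.CHAIN_APPROX_NONE);k=max(cs,key=cv2.contourArea)
    x,y,w,h=cv2.boundingRect(k); r=k[:,0]; low=r[r[:,1]>y+h*.6]
    print(f,(x,y,w,h),bat(c,low[:,0].min()/2+low[:,0].max()/2,y+h-27))
E
```

```text
clock: 7.55
tcp_pos: [0.5985, 0.1983, 0.1399]
orientation: [-0.0, 0.624, 0.781, -0.0]
wrist_force: [-0.7, -0.5, -0.7]
finger_gap: 0.0326
clock: 7.72
tcp_pos: [0.6008, 0.1988, 0.1395]
orientation: [-0.001, 0.624, 0.781, -0.002]
wrist_force: [-8.1, -1.6, 3.2]
finger_gap: 0.0318
clock: 7.88
tcp_pos: [0.6011, 0.1989, 0.1394]
orientation: [-0.002, 0.624, 0.781, -0.003]
wrist_force: [-9.5, -2.8, 4.8]
finger_gap: 0.0321
w6 (227, 208, 48, 97) (array([0.0321, 0.    , 0.0788]), 'q', np.float64(0.387), 's', np.float64(0.0851))
w7 (220, 208, 52, 95) (array([0.0365, 0.    , 0.0762]), 'q', np.float64(0.446), 's', np.float64(0.0845))
```

The toggle is home: the bat stays at 85 mm from the pivot, and the stop is felt at 9.5 N. I'll back off, rise and go over to the driver.

```bash

python3 -m crank '{"travel":[[0,-0.15,0],[0,-0.25,-0.3],[0,-0.25,-1.2],[0,-0.25,-2.1],[0,-0.25,-2.8]],"turn":[0,0,0,0,0]}' 60
python3 -m crank '{"travel":[[0,0,0],[0,0,0],[0,0,0],[0,0,0],[0,0,0]],"turn":[0.12,0.24,0.36,0.48,0.6]}' 85 >/dev/null
python3 -m crank '{"travel":[[0,0,0],[0,0,0],[0,0,0],[0,0,0],[0,0,0]],"turn":[0.12,0.24,0.36,0.48,0.6]}' >/dev/null
python3 -m crank '{"travel":[[0,0,0],[0,0,0],[0,0,0]],"turn":[0.12,0.24,0.33]}' >/dev/null
python3 go.py .472 -.230 .25 .26
python3 - <<'E' | tail -1
from h import *
c=read_camera("wrist")
import pickle;pickle.dump(c,open("w8.pkl","wb"));cv2.imwrite("pics/w8.png",c["image"][:,:,::-1])
E
```

```text
clock: 8.35
tcp_pos: [0.5953, 0.1976, 0.2558]
orientation: [0.001, 0.624, 0.781, 0.001]
wrist_force: [0.5, 0.7, 0.2]
finger_gap: 0.0602
t 9.43 tcp [0.5953 0.1975 0.2534] yaw 0.257 tilt 0.15 j [ 0.19  0.41  0.24  1.4  -0.    3.08] gap 0.0851 F [ 0.2  0.3 -0.7]
travel [-5.7    9.553  0.071] turn -0.003
```

```bash

python3 -m crank '{"travel":[[-5.7,9.55,0.07],[-5.7,9.55,0.07],[-5.7,9.55,0.07],[-5.7,9.55,0.07],[-5.7,9.55,0.07]],"turn":[0,0,0,0,0]}' >/dev/null
python3 go.py .472 -.230 .25 .26
python3 -m crank '{"travel":[[-3,5.1,0.07],[-3,5.1,0.07],[-3,5.1,0.07],[-3,5.1,0.07],[-3,5.1,0.07]],"turn":[0,0,0,0,0]}' >/dev/null
python3 go.py .472 -.230 .25 .26
```

```text
t 9.9 tcp [ 0.5378 -0.0045  0.2518] yaw 0.266 tilt 0.15 j [-0.16  0.23 -0.01  1.32 -0.    2.72] gap 0.0848 F [ 1.4 -0.5  0.4]
travel [-3.069  5.006  0.043] turn 0.006
t 10.32 tcp [ 0.4823 -0.2059  0.2496] yaw 0.265 tilt 0.16 j [-0.56  0.21 -0.05  1.31  0.    2.32] gap 0.0851 F [ 0.4 -0.5  0.4]
travel [-0.407  0.513 -0.011] turn 0.005
```

```bash

python3 -m crank '{"travel":[[-0.4,0.51,0],[-0.4,0.51,0],[-0.4,0.51,0]],"turn":[0,0,0]}' >/dev/null
python3 go.py .472 -.230 .25 .26
python3 - <<'E'
from h import *
import pickle
c=read_camera("wrist");im=c["image"];pickle.dump(c,open("w9.pkl","wb"))
print(fproj(c,[.472,-.23,.135]),fproj(c,[.472,-.23,.08]))
hs=cv2.cvtColor(im,cv2.COLOR_RGB2HSV).astype(int);H,S,V=hs[...,0],hs[...,1],hs[...,2]
m=((H>3)&(H<14)&(S>170)).astype(np.uint8)
cs,_=cv2.findContours(m,cv2.RETR_EXTERNAL,cv2.CHAIN_APPROX_NONE)
for k in sorted(cs,key=cv2.contourArea)[::-1][:3]: print(cv2.contourArea(k),cv2.minAreaRect(k),cv2.approxPolyDP(k,1.5,True)[:,0].tolist())
cv2.imwrite("pics/w9.png",cv2.resize(im[60:340,100:420,::-1],None,fx=2.4,fy=2.1,interpolation=cv2.INTER_CUBIC))
E
```

```text
t 10.57 tcp [ 0.4723 -0.2295  0.249 ] yaw 0.261 tilt 0.1 j [-0.61  0.21 -0.05  1.31  0.    2.28] gap 0.0849 F [-0.  -0.3  0.7]
travel [-0.011  0.01  -0.024] turn 0.001
[258.70873673 189.46475952] [258.69205351 176.17196893]
17.5 ((263.9455261230469, 184.9554443359375), (33.93076705932617, 18.408187866210938), 84.2894058227539) [[255, 169], [255, 179], [254, 173], [256, 170], [263, 168], [271, 170], [274, 201], [271, 169]]
6.0 ((256.6430358886719, 192.54869079589844), (23.329547882080078, 1.576320767402649), 82.23483276367188) [[255, 181], [259, 204]]
0.0 ((268.5, 204.0), (1.0, 0.0), 180.0) [[268, 204]]
```

View pics/w9.png

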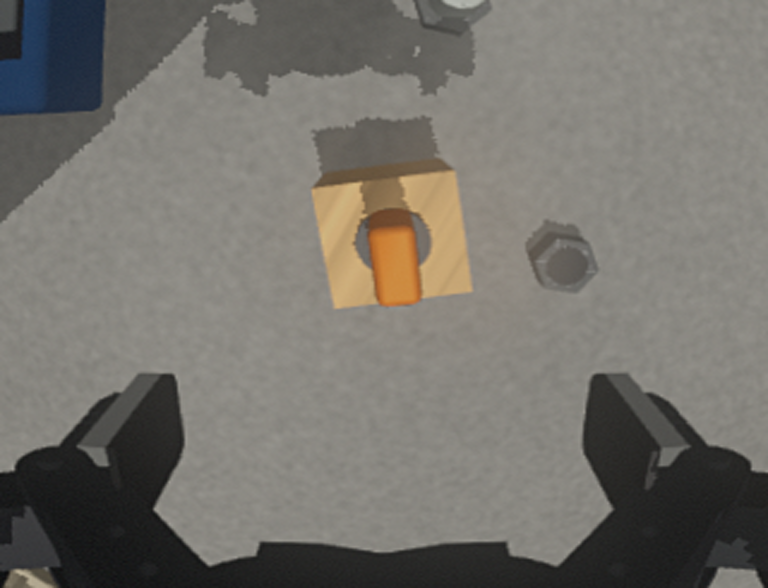

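The driver stands upright in its stand. Its handle top spans (369–421, 222–306) in the crop and is turned about 4° from the tool; the stand top corners are (314,188), (455,170), (472,291) and (333,307). The nut is at (563,262).

```bash
python3 - <<'E'
from h import *
import pickle
c=pickle.load(open("w9.pkl","rb"))
f=lambda u,v,z:onz(c,100+u/2.4,60+v/2.1,z,fray)
st=[f(u,v,.08) for u,v in [(314,188),(455,170),(472,291),(333,307)]]
ha=[f(u,v,.135) for u,v in [(370,225),(415,222),(420,304),(377,306)]]
for n,q in(("stand",st),("handle",ha)):
    q=np.array(q);e=[q[(i+1)%4]-q[i] for i in range(4)]
    print(n,q.mean(0).round(4),[np.linalg.norm(x).round(4) for x in e],[np.arctan2(x[1],x[0]).round(3) for x in e])
# handle: masked orange lighter top face
im=c["image"];hs=cv2.cvtColor(im,cv2.COLOR_RGB2HSV).astype(int)
roi=im[160:210,245:285].astype(int)
E
python3 go.py .472 -.230 .25 .26 | head -1
```

```text
stand [ 0.4754 -0.235   0.08  ] [np.float64(0.0626), np.float64(0.0639), np.float64(0.0645), np.float64(0.0633)] [np.float64(-1.163), np.float64(-2.735), np.float64(1.968), np.float64(0.378)]
handle [ 0.4764 -0.2345  0.135 ] [np.float64(0.0165), np.float64(0.0361), np.float64(0.0163), np.float64(0.0357)] [np.float64(-1.232), np.float64(-2.816), np.float64(1.886), np.float64(0.331)]
t 10.62 tcp [ 0.4727 -0.2284  0.249 ] yaw 0.262 tilt 0.09 j [-0.6   0.21 -0.05  1.31  0.    2.28] gap 0.0852 F [-0.6  0.6 -0.4]
```

```bash
python3 go.py .476 -.2347 .15 .327; python3 -m crank '{"travel":[[0.05,0.175,0.8],[0.05,0.175,1.6],[0.05,0.175,2.3],[0.05,0.175,2.45],[0.05,0.175,2.45]],"turn":[-0.065,-0.065,-0.065,-0.065,-0.065]}' 85
python3 go.py .476 -.2347 .0935 .327
```

```text
t 10.62 tcp [ 0.4727 -0.2284  0.249 ] yaw 0.262 tilt 0.09 j [-0.6   0.21 -0.05  1.31  0.    2.28] gap 0.0852 F [-0.6  0.6 -0.4]
travel [0.037 0.173 2.475] turn -0.065
clock: 11.03
tcp_pos: [0.4755, -0.2319, 0.1486]
orientation: [-0.002, 0.986, 0.164, -0.001]
wrist_force: [0.4, 0.0, -0.1]
finger_gap: 0.0852
t 11.03 tcp [ 0.4755 -0.2319  0.1486] yaw 0.33 tilt 0.24 j [-0.61  0.27 -0.22  1.08  0.    2.21] gap 0.0852 F [ 0.4  0.  -0.1]
travel [-0.008  0.076  1.378] turn 0.003
```

```bash
python3 -m crank '{"travel":[[0,0,0],[0,0,0]],"turn":[0,0]}' >/dev/null; python3 go.py .476 -.2347 .0935 .327
```

```text
t 11.2 tcp [ 0.4778 -0.2342  0.1524] yaw 0.329 tilt 0.2 j [-0.61  0.27 -0.22  1.09  0.    2.21] gap 0.0851 F [-0.2  0.9  0.1]
travel [-0.05  -0.008  1.472] turn 0.002
```

```bash
python3 -m crank '{"travel":[[-0.05,0,0.5],[-0.05,0,1.0],[-0.05,0,1.35],[-0.05,0,1.47],[-0.05,0,1.47]],"turn":[0,0,0,0,0]}' 70
python3 -m crank '{"travel":[[0,0,0],[0,0,0],[0,0,0],[0,0,0],[0,0,0]],"turn":[0,0,0,0,0]}' 10 30
python3 -m crank '{"travel":[[0,0,0],[0,0,0]],"turn":[0,0]}' 5 60
python3 go.py .476 -.2347 .0935 .327
```

```text
clock: 11.62
tcp_pos: [0.4747, -0.2347, 0.0918]
orientation: [0.0, 0.987, 0.163, 0.0]
wrist_force: [-0.7, 0.2, -0.2]
finger_gap: 0.0698
clock: 12.03
tcp_pos: [0.4751, -0.235, 0.0924]
orientation: [0.001, 0.987, 0.163, 0.001]
wrist_force: [0.4, -0.3, 4.1]
finger_gap: 0.018
clock: 12.2
tcp_pos: [0.4751, -0.235, 0.0924]
orientation: [0.001, 0.987, 0.163, 0.001]
wrist_force: [-1.0, 1.3, 5.9]
finger_gap: 0.0179
t 12.2 tcp [ 0.4751 -0.235   0.0924] yaw 0.328 tilt 0.11 j [-0.61  0.31 -0.31  0.95  0.    2.2 ] gap 0.0179 F [-1.   1.3  5.9]
travel [ 0.024 -0.    -0.027] turn 0.001
```

```bash
python3 -m crank '{"travel":[[0,0,-0.4],[0,0,-1.2],[0,0,-2.1],[0,0,-2.9],[0,0,-3.2]],"turn":[0,0,0,0,0]}' 5 60
python3 go.py .553 .0325 .22 .26
```

```text
clock: 12.62
tcp_pos: [0.4758, -0.2356, 0.224]
orientation: [0.002, 0.987, 0.163, 0.002]
wrist_force: [-0.3, -1.1, -1.3]
finger_gap: 0.0176
t 12.62 tcp [ 0.4758 -0.2356  0.224 ] yaw 0.328 tilt 0.34 j [-0.61  0.23 -0.09  1.25 -0.    2.2 ] gap 0.0176 F [-0.3 -1.1 -1.3]
travel [ 3.984 -5.725  0.085] turn 0.068
```

```bash
python3 -m crank '{"travel":[[4,-5.7,0],[4,-5.7,0],[4,-5.7,0],[4,-5.7,0],[4,-5.7,0]],"turn":[0,0,0,0,0]}'  >/dev/null
python3 go.py .553 .0325 .22 .26
python3 -m crank '{"travel":[[1.1,-1.6,0],[1.1,-1.6,0],[1.1,-1.6,0],[1.1,-1.6,0],[1.1,-1.6,0]],"turn":[0.068,0.068,0.068,0.068,0.068]}'  >/dev/null
python3 go.py .553 .0325 .22 .26
```

```text
t 13.03 tcp [ 0.5328 -0.033   0.2192] yaw 0.327 tilt 0.02 j [-0.21  0.24 -0.09  1.25 -0.    2.6 ] gap 0.0175 F [ 1.3 -0.8 -0.7]
travel [ 1.004 -1.388 -0.021] turn 0.067
t 13.45 tcp [0.5535 0.0401 0.2188] yaw 0.261 tilt 0.08 j [-0.07  0.28 -0.03  1.26 -0.    2.81] gap 0.0175 F [ 0.3 -0.5 -1.2]
travel [-0.06   0.18  -0.029] turn 0.001
```

```bash
python3 -m crank '{"travel":[[-0.06,0.18,0],[-0.06,0.18,0],[-0.06,0.18,0],[-0.06,0.18,0]],"turn":[0,0,0,0]}' >/dev/null; python3 go.py .553 .0325 .22 .26
python3 - <<'E'
from h import *
import pickle
c=read_camera("wrist");im=c["image"];pickle.dump(c,open("w10.pkl","wb"))
print("cam pred",fproj(c,[.5535,.0325,.1]))
s=get_state();T=s["tcp_pos"];print("tip pred",fproj(c,T-[0,0,.0784]))
hs=cv2.cvtColor(im,cv2.COLOR_RGB2HSV).astype(int);H,S,V=hs[...,0],hs[...,1],hs[...,2]
m=((H>15)&(H<32)&(S>110)&(V>90)).astype(np.uint8)
cs,_=cv2.findContours(m,cv2.RETR_EXTERNAL,cv2.CHAIN_APPROX_NONE)
for k in sorted(cs,key=cv2.contourArea)[::-1][:4]: print(cv2.contourArea(k),cv2.minAreaRect(k),cv2.approxPolyDP(k,1.5,True)[:,0].tolist())
u,v=map(int,fproj(c,[.5535,.0325,.1]))
print(u,v)
cr=im[v-50:v+100,u-80:u+80,::-1]
cv2.imwrite("pics/w10.png",cv2.resize(cr,None,fx=4,fy=4,interpolation=cv2.INTER_CUBIC))
E
```

```text
t 13.78 tcp [0.5533 0.0312 0.2195] yaw 0.257 tilt 0.01 j [-0.09  0.28 -0.03  1.26 -0.    2.8 ] gap 0.0174 F [ 0.2 -0.3 -2.2]
travel [ 0.    -0.035 -0.013] turn -0.003
cam pred [257.06173182 186.76616891]
tip pred [257.99589909 200.53790547]
2285.5 ((117.303466796875, 134.64138793945312), (93.6753158569336, 29.39809799194336), 85.2363510131836) [[128, 87], [100, 95], [102, 127], [110, 182], [113, 182], [134, 162]]
1408.5 ((62.949668884277344, 138.21475219726562), (80.57846069335938, 31.91857147216797), 79.99201965332031) [[42, 101], [55, 179], [58, 180], [82, 162], [80, 143], [76, 147], [67, 147], [65, 145], [62, 123], [68, 121], [67, 118], [45, 107]]
456.5 ((259.5, 310.0), (16.0, 37.0), 90.0) [[278, 302], [270, 302], [268, 306], [260, 303], [258, 307], [244, 303], [243, 306], [241, 305], [243, 315], [248, 318], [270, 318], [275, 316]]
374.5 ((502.5, 332.0), (40.0, 17.0), 90.0) [[511, 312], [494, 339], [505, 352], [511, 351]]
257 186
```

View pics/w10.png

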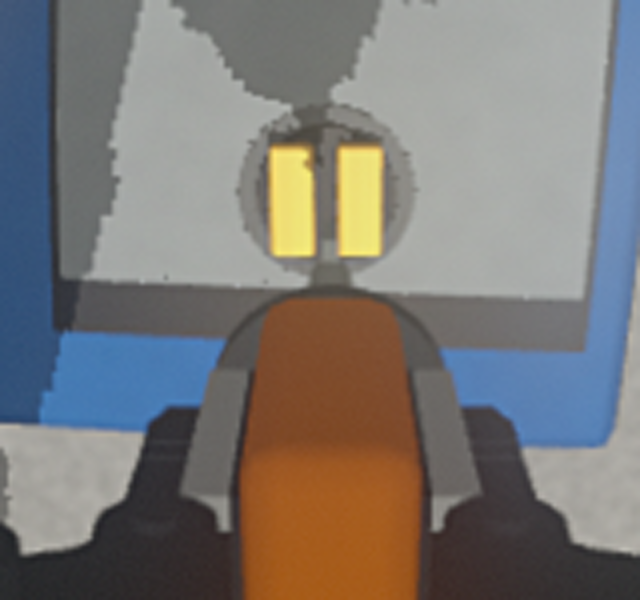

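The brass head shows two bars at columns 270–316 and 338–384 (crop), rows 145–258. The slot centreline is at column 327 and looks parallel to the image vertical. The blade tip shows just below it near (327,255). I'll check these numbers at subpixel level.

```bash
python3 - <<'E'
from h import *
import pickle
c=pickle.load(open("w10.pkl","rb"));im=c["image"].astype(int)
b=im[...,0]-im[...,2]  # R-B: brass high
for v in (175,179,183,187,191,195,198):
    r=b[v,242:278].astype(float); w=np.clip(r-40,0,None)
    # edges at half level, subpixel
    h=r.max()/2; x=np.arange(242,278); e=[]
    for i in range(len(r)-1):
        if (r[i]-h)*(r[i+1]-h)<0: e.append(round(x[i]+(h-r[i])/(r[i+1]-r[i]),2))
    print(v,e)
for v in range(194,212): print(v,im[v,248:270].sum(1)//3)
for u,v in((258.75,173),(258.75,186.4),(258.75,200)): print(onz(c,u,v,.1,fray).round(4))
E
python3 go.py .5542 .0312 .22 .257
```

```text
175 [np.float64(243.68), np.float64(254.67), np.float64(260.63), np.float64(272.46)]
179 [np.float64(243.61), np.float64(254.83), np.float64(260.75), np.float64(272.2)]
183 [np.float64(243.71), np.float64(255.18), np.float64(260.64), np.float64(272.22)]
187 [np.float64(243.77), np.float64(255.31), np.float64(260.82), np.float64(272.16)]
191 [np.float64(243.83), np.float64(255.44), np.float64(260.71), np.float64(272.19)]
195 [np.float64(244.1), np.float64(255.49), np.float64(260.83), np.float64(272.07)]
198 [np.float64(244.18), np.float64(255.5), np.float64(261.04), np.float64(272.05)]
194 [192 193 194 195 195 197 193 156 110 103 103 102 103 142 182 196 195 194
 195 195 196 195]
195 [192 192 194 196 195 197 193 159 110 108 107 107 109 143 182 197 195 194
 194 195 196 196]
196 [192 193 194 195 195 198 193 158 113 119 131 132 131 152 183 196 195 195
 194 195 196 197]
197 [193 193 195 195 196 198 194 159 113 120 138 138 138 156 182 197 196 195
 195 197 197 196]
198 [194 195 198 199 198 201 195 159 112 122 140 139 138 158 184 197 197 197
 197 199 199 198]
199 [192 192 195 195 194 195 187 
[... 667 characters left out ...]
7  97 102 100 102 102 102 100  99 117 153
 172 173 170 169]
207 [162 164 166 167 160 136 102  83  85  83  81  79  80  79  83  85 101 132
 154 166 166 168]
208 [112 113 104  99  82  76  72  73  71  72  73  73  74  73  73  72  75  77
  86  98 114 146]
209 [78 72 70 71 68 70 73 74 73 73 75 74 75 75 74 73 74 72 70 73 73 81]
210 [72 74 75 77 76 78 81 82 82 82 83 84 85 84 85 82 82 79 80 78 78 77]
211 [81 86 86 86 87 87 85 88 87 86 88 87 86 88 87 89 88 87 88 87 88 87]
[0.5663 0.0343 0.1   ]
[0.5542 0.0311 0.1   ]
[0.5417 0.0278 0.1   ]
t 13.83 tcp [0.5534 0.0315 0.2195] yaw 0.258 tilt 0.01 j [-0.09  0.28 -0.03  1.26 -0.    2.8 ] gap 0.0175 F [-0.4  0.4 -2. ]
travel [ 0.018  0.011 -0.013] turn 0.001
```

```bash
python3 - <<'E'
from h import *
import pickle
c=pickle.load(open("w10.pkl","rb"))
T=np.array([.5533,.0312,.2195]);yaw=.2575;X=np.array([np.cos(yaw),np.sin(yaw),0]);Y=np.array([np.sin(yaw),-np.cos(yaw),0])
for dx in(-.004,0,.004):
  print(dx,[fproj(c,T+X*(dx+w)-[0,0,.0784-h]).round(1).tolist() for w,h in((.008,0),(.008,.014),(.004,.014),(.004,.05))])
ax=[onz(c,259.15,v,.141,fray) for v in(196,204)]
sl=[onz(c,u,v,.1,fray) for u,v in((257.65,175),(258.05,187),(258.27,198))]
d=sl[0]-sl[2];print("slot yaw",np.arctan2(d[1],d[0]))
for n,q in(("tip",ax),("slot",sl)):
  for x in q: print(n,"tool x,y mm",(X@(x-T)*1e3).round(2),(Y@(x-T)*1e3).round(2))
E
```

```text
-0.004 [[258.3, 195.8], [258.2, 201.2], [258.2, 206.4], [258.1, 224.7]]
0 [[258.3, 190.8], [258.2, 195.9], [258.2, 201.2], [258.1, 218.7]]
0.004 [[258.3, 185.8], [258.2, 190.6], [258.2, 195.9], [258.1, 212.5]]
slot yaw 0.2824579071624663
tip tool x,y mm 3.8 0.67
tip tool x,y mm -2.71 0.67
slot tool x,y mm 11.49 -0.66
slot tool x,y mm 0.3 -0.31
slot tool x,y mm -10.16 -0.12
```

```bash
python3 -m crank '{"travel":[[0,-0.025,0.3],[0,-0.025,0.6],[0,-0.025,0.85],[0,-0.025,0.9],[0,-0.025,0.9]],"turn":[-0.025,-0.025,-0.025,-0.025,-0.025]}' >/dev/null
python3 -m crank '{"travel":[[0,0,0],[0,0,0]],"turn":[0,0]}' >/dev/null
python3 go.py .5542 .0312 .1724 .2825
python3 - <<'E'
from h import *
import pickle
c=read_camera("wrist");im=c["image"].astype(int);pickle.dump(c,open("w11.pkl","wb"))
b=im[...,0]-im[...,2];s=get_state();T=s["tcp_pos"]
print("slot pred",fproj(c,[.5542,.0311,.1]).round(1),"tip axis pred",fproj(c,T-[0,0,.0784]).round(1),"shoulder",fproj(c,T-[0,0,.0644]).round(1))
for v in range(166,206,3):
    r=b[v,235:283].astype(float); h=60; x=np.arange(235,283); e=[]
    for i in range(len(r)-1):
        if (r[i]-h)*(r[i+1]-h)<0: e.append(round(float(x[i]+(h-r[i])/(r[i+1]-r[i])),2))
    print(v,e, im[v,252:268].sum(1)//3)
E
```

```text
t 14.42 tcp [0.5537 0.0334 0.1841] yaw 0.285 tilt 0.07 j [-0.08  0.29 -0.1   1.18 -0.    2.77] gap 0.0173 F [-0.   0.8 -1.7]
travel [-0.003  0.057  0.292] turn 0.002
slot pred [261.3 198.8] tip axis pred [258.3 200.7] shoulder [258.3 206.3]
166 [] [113 114 115 115 115 115 114 115 113 115 117 115 116 116 117 116]
169 [] [115 115 116 115 116 115 116 117 117 116 116 115 118 117 117 117]
172 [] [99 89 93 92 93 92 93 94 93 94 92 94 94 95 95 97]
175 [] [94 93 94 91 95 94 96 97 95 92 94 94 95 96 97 97]
178 [] [75 68 69 73 73 73 74 75 76 76 76 77 77 78 77 77]
181 [] [88 88 91 88 89 82 74 75 75 80 86 84 85 83 87 88]
184 [244.89, 257.39, 264.27, 276.96] [138 136 136 136 136 117  77  72  75  91 116 105  94 133 158 150]
187 [244.82, 257.36, 263.87, 277.13] [137 135 134 135 134 116  75  72  72  75  92 113 138 180 204 200]
190 [244.33, 257.33, 263.69, 276.87] [154 149 134 134 133 116  79  90 115 114 116 113 138 182 202 198]
193 [244.22, 257.13, 263.54, 276.8] [200 190 151 131 130 118 107 107 107 110 112 104 130 187 203 198]
196 [244.28, 256.79, 263.45, 276.71] [199 199 189 158 147 129 134 137 137 130 104  84 133 188 201 198]
199 [244.29, 256.91, 263.48, 276.71] [199 198 199 202 190 136 140 143 144 136 112 110 146 191 200 198]
202 [244.22, 255.49, 263.41, 276.62] [199 200 196 166 107 101 107 107 107 109 102 101 141 193 201 199]
205 [244.23, 254.25, 263.81, 276.58] [201 194 152 102 103 107 109 109 110 108 106 104 140 186 202 199]
```

```bash
python3 -m crank '{"travel":[[0,0.025,0],[0,0.025,0],[0,0.025,0.05],[0,0.025,0.05]],"turn":[0.028,0.028,0.028,0.028]}' >/dev/null
python3 go.py .5540 .0324 .1724 .255
cat > m.py <<'E'
from h import *
c=read_camera("wrist");im=c["image"].astype(int)
b=im[...,0]-im[...,2];T=get_state()["tcp_pos"]
print("tip axis pred",fproj(c,T-[0,0,.0784]).round(1),"shoulder",fproj(c,T-[0,0,.0644]).round(1),"mouth",fproj(c,[T[0],T[1],.1]).round(1))
for v in range(184,210,3):
    r=b[v,235:283].astype(float); h=60; x=np.arange(235,283); e=[]
    for i in range(len(r)-1):
        if (r[i]-h)*(r[i+1]-h)<0: e.append(round(float(x[i]+(h-r[i])/(r[i+1]-r[i])),2))
    print(v,e, im[v,252:268].sum(1)//3)
E
python3 m.py
```

```text
t 14.8 tcp [0.5535 0.0326 0.1814] yaw 0.257 tilt 0.01 j [-0.09  0.29 -0.11  1.17 -0.    2.8 ] gap 0.0174 F [ 0.1 -0.2 -1.3]
travel [0.011 0.007 0.224] turn 0.002
tip axis pred [258.3 200.8] shoulder [258.3 206.5] mouth [258.3 199.7]
184 [243.21, 255.84, 275.81] [130 130 132 126  96  74  74  73  75  73  76 103 132 136 132 132]
187 [243.32, 255.92, 262.85, 275.87] [135 136 135 130  96  71  71  75  73  90 104 112 148 155 173 200]
190 [243.37, 255.93, 262.59, 275.87] [134 133 135 128  98  74  77  77  78  93 111 146 188 203 198 197]
193 [242.64, 255.97, 262.51, 275.86] [141 129 132 125  96  83 108 107 108 108 104 132 189 203 198 197]
196 [242.89, 255.92, 262.44, 275.86] [200 188 141 123  98 104 137 138 137 122  79 130 189 202 198 197]
199 [243.19, 256.28, 262.6, 275.86] [199 200 202 191 119 106 143 143 144 135 111 143 186 202 199 198]
202 [243.2, 255.27, 262.64, 275.81] [200 200 189 135 102 101 106 108 108 106 103 138 185 203 199 197]
205 [243.27, 254.27, 263.87, 275.8] [201 194 152 102 102 107 108 108 108 108 105 104 145 189 201 199]
208 [243.51, 251.73, 266.79, 275.73] [103  93  75  74  78  76  76  75  75  77  75  75  78  84 103 120]
```

The blade is centred in the slot (blade 257.1–261.4, slot 255.9–262.5 px) and parallel to it. Descending carefully.

```bash
python3 -m crank '{"travel":[[0,0,0.05],[0,0,0.1],[0,0,0.1]],"turn":[0,0,0]}' 
python3 -m crank '{"travel":[[0,0,0.03],[0,0,0.06],[0,0,0.06]],"turn":[0,0,0]}'
python3 -m crank '{"travel":[[0,0,0.03],[0,0,0.06],[0,0,0.06]],"turn":[0,0,0]}'
```

```text
clock: 15.1
tcp_pos: [0.5532, 0.0326, 0.1768]
orientation: [-0.0, 0.992, 0.128, -0.0]
wrist_force: [-0.2, 0.3, -0.8]
finger_gap: 0.0175
clock: 15.35
tcp_pos: [0.5533, 0.0325, 0.1747]
orientation: [-0.0, 0.992, 0.128, -0.0]
wrist_force: [0.5, -0.6, -1.2]
finger_gap: 0.0174
clock: 15.6
tcp_pos: [0.5533, 0.0325, 0.1723]
orientation: [0.0, 0.992, 0.128, -0.0]
wrist_force: [-0.8, -0.8, -2.0]
finger_gap: 0.0174
```

```bash
python3 -m crank '{"travel":[[0,0,0.02],[0,0,0.04],[0,0,0.04]],"turn":[0,0,0]}'
python3 -m crank '{"travel":[[0,0,0],[0,0,0],[0,0,0],[0,0,0],[0,0,0]],"turn":[-0.08,-0.18,-0.28,-0.38,-0.48]}'
python3 -m crank '{"travel":[[0,0,0],[0,0,0],[0,0,0],[0,0,0],[0,0,0]],"turn":[-0.1,-0.2,-0.3,-0.4,-0.4]}'
python3 m.py; python3 go.py .5533 .0325 .17 1.6
```

```text
clock: 15.85
tcp_pos: [0.5535, 0.0325, 0.1709]
orientation: [0.0, 0.992, 0.128, -0.0]
wrist_force: [0.1, -1.6, -1.2]
finger_gap: 0.0174
clock: 16.27
tcp_pos: [0.5536, 0.0324, 0.171]
orientation: [0.0, 0.932, 0.362, 0.0]
wrist_force: [-0.5, -0.7, -1.8]
finger_gap: 0.0173
clock: 16.68
tcp_pos: [0.5536, 0.0324, 0.1711]
orientation: [0.0, 0.842, 0.539, 0.0]
wrist_force: [0.3, -0.2, -1.0]
finger_gap: 0.0174
tip axis pred [258.4 199.9] shoulder [258.4 205.5] mouth [258.4 202.8]
184 [245.69, 255.25] [103 100 100  98  94  92  82  73  71  71  74  72  71  73  74  74]
187 [244.59, 258.55, 266.54, 270.38] [193 156 138 139 138 138 124  82  70  72  72  72  72  75  91 105]
190 [244.18, 258.04, 265.47, 278.39] [201 201 187 140 136 131 104  76  74  74  72  70  71  84 117 137]
193 [243.54, 257.26, 264.76, 278.43] [198 198 198 184 139 125 104 104 107  98  70  69  76 104 134 142]
196 [243.05, 256.85, 264.21, 277.9] [198 195 196 196 179 119 135 140 140 128  73  68  93 125 140 140]
199 [242.46, 256.53, 263.45, 277.31] [197 195 196 190 154 122 145 148 147 136  72  79 112 137 140 138]
202 [241.69, 255.49, 263.36, 276.41] [196 196 190 158 105 100 106 104 104 104 103 111 130 141 136 135]
205 [241.32, 254.49, 263.89, 276.09] [196 193 167 107 100 104 107 107 106 105 104 104 146 190 202 203]
208 [240.61, 251.73, 266.74, 275.63] [101  91  73  72  71  72  73  73  72  71  73  72  74  84  99 118]
t 16.73 tcp [0.5536 0.0324 0.171 ] yaw 1.135 tilt 0.02 j [-0.09  0.3  -0.12  1.15 -0.    1.92] gap 0.0175 F [-0.6 -0.2 -1.3]
travel [-0.002 -0.008  0.026] turn -0.465
```

The fastener follows the blade: the brass edges now lag the tool by about 0.19 rad, which is the slot's slack. I'll turn on to tool yaw 1.80, which puts the cam at about 1.4.

```bash
python3 -m crank '{"travel":[[0,0,0],[0,0,0],[0,0,0],[0,0,0],[0,0,0]],"turn":[-0.12,-0.24,-0.36,-0.48,-0.6]}'
python3 -m crank '{"travel":[[0,0,0],[0,0,0]],"turn":[-0.08,-0.08]}'
python3 go.py .5533 .0325 .17 1.8
python3 - <<'E'
from h import *
import pickle
c=read_camera("wrist");pickle.dump(c,open("w12.pkl","wb"));im=c["image"]
m=((im[...,0].astype(int)-im[...,2])>60).astype(np.uint8);m[:165]=0;m[225:]=0;m[:,:225]=0;m[:,295:]=0
cs,_=cv2.findContours(m,cv2.RETR_EXTERNAL,cv2.CHAIN_APPROX_NONE)
for k in sorted(cs,key=cv2.contourArea)[::-1][:3]: print(cv2.contourArea(k),cv2.minAreaRect(k))
E
python3 m.py
```

```text
clock: 17.15
tcp_pos: [0.5536, 0.0325, 0.1712]
orientation: [0.0, 0.645, 0.764, 0.0]
wrist_force: [1.4, -0.2, -0.9]
finger_gap: 0.0174
clock: 17.32
tcp_pos: [0.5536, 0.0325, 0.1713]
orientation: [0.0, 0.615, 0.788, 0.0]
wrist_force: [-0.5, -0.5, -0.7]
finger_gap: 0.0174
t 17.32 tcp [0.5536 0.0325 0.1713] yaw 1.816 tilt 0.03 j [-0.09  0.3  -0.12  1.15 -0.    1.24] gap 0.0174 F [-0.5 -0.5 -0.7]
travel [ 0.002 -0.008  0.032] turn 0.016
407.0 ((259.5, 217.5), (13.0, 35.0), 90.0)
310.5 ((249.30770874023438, 198.46153259277344), (13.335895538330078, 29.809648513793945), 11.309932708740234)
236.0 ((270.4615173339844, 198.1923065185547), (13.139781951904297, 21.768890380859375), 11.309932708740234)
tip axis pred [258.9 199.5] shoulder [258.9 205.1] mouth [258.9 202.3]
184 [245.98] [101 100  96  93  92  87  80  71  74  73  73  72  73  75  76  75]
187 [245.12, 258.36, 266.73, 269.5] [143 144 143 141 140 137 121  74  70  71  73  73  73  75  92 104]
190 [244.3, 257.79, 265.4, 278.22] [141 141 140 140 139 132  98  73  74  71  69  70  72  90 121 142]
193 [243.51, 257.21, 264.78, 278.31] [141 139 139 140 137 123 103 101 104  95  71  68  77 107 136 144]
196 [242.71, 256.42, 264.16, 277.7] [139 138 138 136 127 117 138 140 141 127  70  69  97 129 143 141]
199 [242.62, 256.16, 263.5, 277.27] [137 139 137 134 111 111 148 150 150 134  70  78 114 137 141 139]
202 [241.58, 254.86, 263.26, 276.42] [151 148 132 113  99 100 102 100 100 101  99 108 131 141 138 138]
205 [241.19, 254.06, 264.4, 275.76] [190 179 124  96  98 101 104 102 102 102 100  98 112 134 138 137]
208 [240.6, 251.73, 268.12, 275.33] [96 87 69 66 67 67 67 68 66 67 67 67 69 71 79 88]
```

```bash
python3 -m crank '{"travel":[[0,0,0],[0,0,-0.25],[0,0,-0.8],[0,0,-1.5],[0,0,-2.0]],"turn":[0.1,0.1,0.1,0.1,0.1]}'
python3 -m crank '{"travel":[[0,0,0],[0,0,0],[0,0,0],[0,0,0],[0,0,0]],"turn":[0,0,0,0,0]}' >/dev/null
python3 -m crank '{"travel":[[0,0,0],[0,0,0],[0,0,0],[0,0,0],[0,0,0]],"turn":[0,0,0,0,0]}' >/dev/null
python3 go.py .4751 -.235 .23 1.816
python3 - <<'E'
from h import *
import pickle
for n in("wrist","scene","top"):
    c=read_camera(n);pickle.dump(c,open(f"l_{n}.pkl","wb"));im=c["image"]
    b=cv2.imread(f"pics/{n}0.png") if n!="wrist" else None
    m=((im[...,0].astype(int)-im[...,2])>60).astype(np.uint8)
    cs,_=cv2.findContours(m,cv2.RETR_EXTERNAL,cv2.CHAIN_APPROX_NONE)
    f=(fproj if n=="wrist" else (lambda c,X:proj(c,X)))
    pz=f(c,[.554,.032,.1]);print(n,"pred shut",pz.round(1),"open .3",f(c,[.552,.0315,.14]).round(1))
    for k in cs:
        r=cv2.minAreaRect(k)
        if cv2.contourArea(k)>8 and np.hypot(*(np.array(r[0])-pz))<60: print(cv2.contourArea(k),r)
s=pickle.load(open("l_scene.pkl","rb"))["image"][:,:,::-1]
w=pickle.load(open("l_wrist.pkl","rb"))["image"][90:330,130:390,::-1]
A=cv2.resize(s[120:280,200:380],(380,338));B=cv2.resize(w,(366,338))
cv2.imwrite("pics/last.png",np.hstack([A,B]))
E
```

```text
clock: 17.83
tcp_pos: [0.5556, 0.0326, 0.2539]
orientation: [0.002, 0.654, 0.757, 0.002]
wrist_force: [0.2, 0.1, -1.3]
finger_gap: 0.0172
t 18.67 tcp [0.5535 0.0326 0.2509] yaw 1.717 tilt 0.01 j [-0.09  0.27  0.03  1.34 -0.    1.34] gap 0.0172 F [-0.2  0.5 -1.9]
travel [-6.333 -2.911  0.523] turn -0.099
wrist pred shut [259.3 179. ] open .3 [257.  189.6]
254.5 ((262.0, 190.0), (28.0, 12.0), 90.0)
315.0 ((279.0, 189.5), (29.0, 12.0), 90.0)
scene pred shut [259.2 184.4] open .3 [258.9 174.5]
49.5 ((250.0, 238.0), (8.0, 8.0), 90.0)
25.0 ((261.7000427246094, 179.4000244140625), (4.0249223709106445, 8.9442720413208), 63.43495178222656)
24.5 ((259.0500183105469, 174.65000915527344), (3.7947328090667725, 8.538147926330566), 71.56504821777344)
356.5 ((316.8040771484375, 168.0743408203125), (28.22922706604004, 33.37599182128906), 62.10273361206055)
48.0 ((254.5, 142.0), (16.0, 5.0), 90.0)
top pred shut [256. 192.] open .3 [256.1 191.8]
16.0 ((197.0682830810547, 188.98536682128906), (22.349769592285156, 1.6762328147888184), 77.90524291992188)
55.0 ((204.25, 179.25001525878906), (10.001924514770508, 7.8446455001831055), 78.69007110595703)
22.5 ((274.5, 147.5), (5.0, 5.0), 90.0)
```

The hatch is lifting: in the scene view the cam has risen from row 184.4 to 177, against a fully open prediction of 174.5. Now to the stand.

```bash
python3 -m crank '{"travel":[[-6.33,-2.91,0],[-6.33,-2.91,0],[-6.33,-2.91,0],[-6.33,-2.91,0],[-6.33,-2.91,0]],"turn":[0,0,0,0,0]}' >/dev/null
python3 go.py .4751 -.235 .25 .328
python3 -m crank '{"travel":[[-1.7,-0.8,0],[-1.7,-0.8,0],[-1.7,-0.8,0],[-1.7,-0.8,0]],"turn":[0,0,0,0]}' >/dev/null
python3 -m crank '{"travel":[[0,0,0],[0,0,0],[0,0,0],[0,0,0],[0,0,0]],"turn":[0.12,0.24,0.36,0.48,0.6]}' >/dev/null
python3 -m crank '{"travel":[[0,0,0],[0,0,0],[0,0,0],[0,0,0],[0,0,0]],"turn":[0.12,0.24,0.36,0.48,0.6]}' >/dev/null
python3 -m crank '{"travel":[[0,0,0],[0,0,0],[0,0,0],[0,0,0]],"turn":[0.12,0.19,0.19,0.19]}' >/dev/null
python3 go.py .4751 -.235 .17 .328
```

```text
t 19.23 tcp [ 0.4942 -0.1689  0.2512] yaw 1.718 tilt 0.04 j [-0.48  0.2  -0.05  1.32 -0.    0.94] gap 0.0175 F [ 0.3  0.6 -1.1]
travel [-1.566 -0.715  0.031] turn 1.39
t 20.73 tcp [ 0.4735 -0.2381  0.2511] yaw 0.331 tilt 0.01 j [-0.62  0.22 -0.03  1.32  0.    2.19] gap 0.0174 F [ 0.5 -0.2 -1.4]
travel [ 0.062 -0.06   2.027] turn 0.003
```

View pics/last.png

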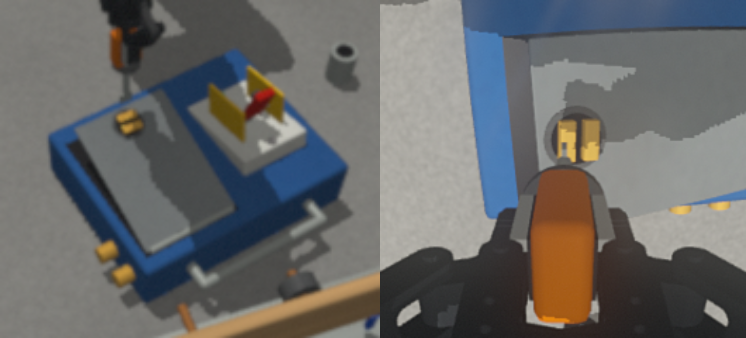

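The last picture shows the hatch ajar (left panel) with the slot turned a quarter, and the red bat leaning away. Next I'll lower the driver over its hole.

```bash
python3 -m crank '{"travel":[[0.06,-0.06,0.4],[0.06,-0.06,1.1],[0.06,-0.06,1.7],[0.06,-0.06,1.85],[0.06,-0.06,1.85]],"turn":[0,0,0,0,0]}' >/dev/null
python3 -m crank '{"travel":[[0,0,0],[0,0,0]],"turn":[0,0]}' >/dev/null
python3 go.py .4751 -.235 .0935 .328
```

```text
t 21.32 tcp [ 0.4756 -0.2367  0.1786] yaw 0.328 tilt 0.14 j [-0.61  0.25 -0.17  1.15 -0.    2.2 ] gap 0.017 F [ 0.7 -0.1 -1.5]
travel [-1.000e-03 -4.900e-02  2.128e+00] turn -0.0
```

```bash
python3 -m crank '{"travel":[[0,-0.04,0.3],[0,-0.04,0.7],[0,-0.04,1.1],[0,-0.04,1.5],[0,-0.04,1.6]],"turn":[0,0,0,0,0]}'
python3 -m crank '{"travel":[[0,0,0.15],[0,0,0.3],[0,0,0.45],[0,0,0.5],[0,0,0.5]],"turn":[0,0,0,0,0]}'
python3 go.py .4751 -.235 .0925 .328
```

```text
clock: 21.73
tcp_pos: [0.4739, -0.2347, 0.1123]
orientation: [-0.0, 0.987, 0.163, -0.0]
wrist_force: [-0.7, -0.0, -1.8]
finger_gap: 0.0172
clock: 22.15
tcp_pos: [0.4743, -0.2349, 0.0931]
orientation: [0.0, 0.987, 0.163, 0.0]
wrist_force: [0.0, -0.1, -1.4]
finger_gap: 0.0175
t 22.15 tcp [ 0.4743 -0.2349  0.0931] yaw 0.327 tilt 0.02 j [-0.61  0.31 -0.31  0.95 -0.    2.2 ] gap 0.0175 F [ 0.  -0.1 -1.4]
travel [0.019 0.009 0.014] turn -0.001
```

Almost seated. I'll press on by 1–2 mm to feel the collar, then release and rise.

```bash
python3 -m crank '{"travel":[[0.02,0,0.03],[0.02,0,0.06],[0.02,0,0.06]],"turn":[0,0,0]}'
python3 -m crank '{"travel":[[0,0,-0.03],[0,0,-0.03],[0,0,-0.03],[0,0,-0.03],[0,0,-0.03]],"turn":[0,0,0,0,0]}' 45 20
python3 -m crank '{"travel":[[0,0,-0.5],[0,0,-1.3],[0,0,-2.2],[0,0,-3.1],[0,0,-3.9]],"turn":[0,0,0,0,0]}' 60 
python3 -m crank '{"travel":[[0,0,0],[0,0,0],[0,0,0]],"turn":[0,0,0]}' 85
python3 - <<'E'
from h import *
import pickle
c=read_camera("wrist");pickle.dump(c,open("e.pkl","wb"));im=c["image"]
pz=fproj(c,[.4764,-.2345,.135]);print("pred top",pz.round(1))
d=im.astype(int); m=((d[...,0]-d[...,2]>90)).astype(np.uint8)
cs,_=cv2.findContours(m,cv2.RETR_EXTERNAL,cv2.CHAIN_APPROX_NONE)
for k in cs:
    r=cv2.minAreaRect(k)
    if cv2.contourArea(k)>60 and np.hypot(*(np.array(r[0])-pz))<80: print(cv2.contourArea(k),r,cv2.approxPolyDP(k,1.5,True)[:,0].tolist())
hs=cv2.cvtColor(im,cv2.COLOR_RGB2HSV).astype(int);H,S,V=hs[...,0],hs[...,1],hs[...,2]
u,v=map(int,pz)
print(V[v-24:v+26:4,u-16:u+17:2]);print(S[v-24:v+26:4,u-16:u+17:2])
s=read_camera("scene");p0=cv2.imread("pics/scene0.png")
df=np.abs(p0[:,:,::-1].astype(int)-s["image"]).sum(2)
o=proj(s,[.4764,-.2345,.11]);u,v=map(int,o);print("scene diff around stand",o.round(1),df[v-30:v+31,u-30:u+31].max(),(df[v-30:v+31,u-30:u+31]>90).sum())
for n,X in dict(bolt_socket=(.606,-.236,.02),nut=(.472,-.34,.01),other=(.472,.409,.03)).items():
    u,v=map(int,proj(s,X));w=df[v-14:v+15,u-14:u+15];print(n,(u,v),(w>90).sum())
E
python3 go.py .4751 -.235 .2 .328
```

```text
clock: 22.4
tcp_pos: [0.4748, -0.2349, 0.0927]
orientation: [0.001, 0.987, 0.163, 0.0]
wrist_force: [-5.3, 2.2, 11.5]
finger_gap: 0.0175
clock: 22.82
tcp_pos: [0.4749, -0.2345, 0.0917]
orientation: [-0.0, 0.987, 0.163, -0.0]
wrist_force: [0.1, 0.4, 0.9]
finger_gap: 0.045
clock: 23.23
tcp_pos: [0.4749, -0.2345, 0.2498]
orientation: [0.0, 0.987, 0.163, 0.0]
wrist_force: [0.7, -1.7, -0.3]
finger_gap: 0.0599
clock: 23.48
tcp_pos: [0.4748, -0.2344, 0.2472]
orientation: [-0.0, 0.987, 0.163, -0.0]
wrist_force: [-0.5, 0.2, -0.5]
finger_gap: 0.085
pred top [259.1 187.6]
637.5 ((260.0, 188.0), (36.0, 18.0), 90.0) [[252, 170], [251, 204], [253, 206], [267, 206], [269, 202], [269, 173], [267, 170]]
[[187 187 185 127  86 105 108 108 109 111 112 111 105 114 160 192 195]
 [191 133  98  87 102 109 108 108 110 111 111 112 110 114 115 129 198]
 [179 114 112  84 137 165 172 175 176 175 175 176 168 124 118 116 177]
 [187 108 112  89 172 191 202 203 204 205 204 205 194 157 115 118 135]
 [195 113 111 108 170 191 204 205 204 205 204 205 195 155 115 116 147]
 [207 166 109 110 168 192 205 204 204 205 204 205
[... 1022 characters left out ...]
 105 107 107 187 189 181 178 175 173 173 177 185 161 102 106 105]
 [106 107 104 108 189 185 181 177 177 178 177 177 183 148 104 105 105]
 [106 106 105 109 187 185 178 178 175 177 175 175 189 147 104 105 106]
 [107 107 109 111 187 185 177 177 178 175 175 180 189 129  84  71  67]
 [ 18  18  21  19  16  30  87  88  88  87  86  82  20  20  22  22  24]
 [ 23  23  23  21  21  19  24  27  25  22  22  22  20  24  25  25  25]]
scene diff around stand [156.3 185.7] 217 1608
bolt_socket (171, 242) 114
nut (125, 215) 131
other (363, 148) 0
t 23.58 tcp [ 0.4742 -0.234   0.2461] yaw 0.327 tilt 0.17 j [-0.61  0.22 -0.04  1.31 -0.    2.2 ] gap 0.0848 F [-0.3  0.6 -0.2]
travel [0.016 0.035 1.153] turn -0.001
```

```bash
python3 - <<'E'
from h import *
s=read_camera("scene");im=s["image"]
for z,x in((.1,.554),(.121,.553),(.14,.552)): print(z,proj(s,[x,.032,z]).round(1))
m=((im[...,0].astype(int)-im[...,2])>60).astype(np.uint8)
cs,_=cv2.findContours(m,cv2.RETR_EXTERNAL,cv2.CHAIN_APPROX_NONE)
print([np.round(cv2.minAreaRect(k)[0],1).tolist() for k in cs if cv2.contourArea(k)>8 and abs(cv2.minAreaRect(k)[0][0]-260)<12 and abs(cv2.minAreaRect(k)[0][1]-180)<15])
hs=cv2.cvtColor(im,cv2.COLOR_RGB2HSV).astype(int);H,S,V=hs[...,0],hs[...,1],hs[...,2]
m=(((H<5)|(H>172))&(S>150)&(V>80)); m[:,:290]=0;m[:,340:]=0;m[:130]=0;m[200:]=0; v,u=np.nonzero(m);print("red",u.mean(),v.mean())
import sys
sys.argv=['']
p=np.array([.5758,.1932,.0908])
from scipy.spatial.transform import Rotation as Ro
R=(Ro.from_euler("z",.2195)*Ro.from_euler("y",-np.radians(10))).as_matrix()
for sg,q in((.055,.47),(.063,.3),(.055,.4)): print(sg,q,proj(s,p+R@(sg*np.array([np.sin(q),0,np.cos(q)]))).round(1))
print(hand_in())
E
```

```text
0.1 [259.2 184.4]
0.121 [259.1 179.2]
0.14 [259.  174.4]
[[262.2, 179.5], [259.5, 174.5]]
red 323.0 166.58823529411765
0.055 0.47 [322.2 169. ]
0.063 0.3 [320.8 164.6]
0.055 0.4 [321.4 167.9]
the job is handed in; nothing more can be done
None
```

The job is handed in at about 24 s of the 66 s allowed. `hand_in()` gives no verdict, so what follows rests on my own measurements.

**What I did**
- **Toggle:** I gripped the bat and pulled it about 10 mm while it still leaned towards the robot, at an estimated −0.36 rad. I swung it upright, then opened the fingers and nudged it over with the near finger until it dropped home.
- **Fastener:** I lifted the driver and centred its blade over the slot with the wrist camera. It went about 7 mm into the slot with no resistance, and I turned the fastener to about 1.4 rad. After I withdrew the driver, the hatch sprang up.
- **Driver:** I stood it back in its stand, pressing it down with about 11 N, then released it and rose clear.

**Last checks**
- **Toggle:** Before I left it, the bat end was 85 mm from the pivot (home) and a finger met the stop at 9.5 N. My camera angle read 0.39 to 0.45 rad, a little low. The same method also read the starting lean too small, so I relied on the distance and the stop.
- **Toggle, final view:** The red centroid was 2.5 px from where a home bat would show. On its own it does not separate home from slightly short.
- **Hatch:** The cam stands about 30 mm higher than when shut, which means an opening of roughly 0.22 rad. That is past the required 0.15, but I did not see it reach the full 0.30.
- **Driver:** The top of its handle is within 1 px of where it stood at the start, upright. How far down it sits is judged only from the pressing force.
- **Bystanders:** The item left of the pack shows no change. The pictures around the nut and the item right of the pack do differ, most likely from the arm's shadow. I did not measure either one separately, but the arm never went near them at their height.

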